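Hang the washed mug on the revolving mug carousel

ROBOT

A 7-joint arm with a two-finger parallel gripper is mounted at the origin on a cart in front of the work surface, level with it; the furniture and walls round the work are solid. World frame = base frame: x ahead of the robot, y to its left, z up, the work surface at z = 0. Lengths are in m, angles in rad, forces in N, time in s.
With the tool pointing down it reaches from about 0.4 to 0.875 m from the base axis. Payload 19.3 kg.
Tool frame: the origin (TCP) lies midway between the tips of the shut fingers; the grasp point (between the pads) lies 19 mm behind it; z points along the fingers, y is the line along which they close (so a half turn about z gives the same grasp; the last joint's range is limited). The gripper opens to 85 mm and grips with 20 to 120 N. Pads are 22 mm wide; open, the fingers measure 114 mm over their backs; the gripper's body (76 mm by 85 mm) begins 54 mm behind the grasp point. The pads swing forward as they close: fully open they stand 13 mm farther back than shut.
Start: joints at [1.079, 0.521, -0.036, 1.599, 0.021, 1.021, -0.113], TCP at [0.256, -0.57, 0.196] pointing down, gripper open.
Joint ranges: [-2.91, 2.91], [-0.3, 2.13], [-1.5, 1.42], [0.17, 2.43], [-1.26, 4.41], [0.16, 1.93], [-2.52, 2.52]. Speed limits (rad/s): [1.89, 1.89, 2.39, 2.39, 3.01, 3.01, 3.01].

INTERFACE

Orientations are given as [roll, pitch, yaw] about the fixed x, y, z axes, in that order (R = Rz(yaw) Ry(pitch) Rx(roll)).
In Python, from workcell import * gives the robot as it stands. The module is installed in compiled form; this text tells all that it offers.
- The arm moves only by the tool play_rows, never from a script. Its argument "deltas" is a list of rows, each a list of 7 numbers: the shift along the tool's x, y, z in units of 500 mm (1.0 is 500 mm), then the turn, a rotation vector about the tool's x, y, z in units of 120 degrees (1.0 is 120 degrees), then the closure, from 0 (fully open) to 1 (shut). A call has 1 to 10 rows; each row is the pose to reach, as a shift and turn from the pose commanded when the call began, along the tool's axes at that moment; what a row does not reach only later rows make up. A row lasts 1/10 s, in which the tool goes at most 50 mm and 8.59 degrees, less where a joint would pass 70% of its speed; a pose out of reach is approached as far as the arm can. A call with a number of a shift or a turn outside -1 to 1 is refused whole. A call with a gripper value outside its range is refused whole. The fingers move at their own pace and stop on an object; "newtons" is the grip in N (left out, the last holds). Time passes only in rows, so rows that repeat a pose let the fingers close. It gives the time, the measured TCP pose, the force, the opening and the grip force at its end, in the units of the state.
- observe(): the state, without advancing time (a new reading comes with each control period).
- grab_frame(name): name is "scene" or "top" or "wrist"; returns the picture (384x512x3 uint8, red, green, blue); there is no depth.
- get_calibration(name): a dict with "fovy" (degrees; the focal length in pixels is half the picture's height over the tangent of half this angle, whatever the lens; pixels are square), "cx", "cy" (the principal point, pixels), "xyz" and "rotation" of the camera in the world. Camera axes: x right, y down, z forward; pixel columns grow to the right and rows downward; lengths in m; the calibration is good to about 2 mm. A picture is of the moment at which its call begins: read the wrist's pose just before it. get_calibration takes no time and is no camera call; for the wrist camera it gives the pose at the moment of the call.
- job_done(): hands the job in; it is judged then, once.
The state is a dict: "clock": time; "qpos": joint angles; "qd": joint speeds; "joint_efforts": joint torques, N m; "position": TCP position; "tool_rot": TCP orientation; "force": force on the tool from outside, world axes, zero at the start; "moment": the same for the moment, N m; "grip_width": finger opening in m; "finger_force": force on a finger pad.
Only numpy, scipy, OpenCV 4.12 (cv2) and the standard library are available. Lean on these libraries where they do the work, as an engineer would, in place of code of your own. Each camera call takes 0.05 s, during which the arm holds its last target. There are 200 camera calls.

TASK

The washed mug goes back with the others on the mug carousel. Turn the carousel until its one bare hook is at the front, on the robot's side, then gently hang the mug by its handle on that hook and let go, so that it hangs there with the hook at the front. Leave the other things on the worktop where they stand.

Things in the scene. Friction and masses are not known exactly. Their poses are not given: they have to be found in the camera images.
- stand: Foot of the mug carousel: round wooden foot 176 mm across, 18 mm high, fixed, with a 20 mm steel column. Origin: centre of the foot's underside, on the carousel's axis; axes parallel to the world's. On the column turns an open wooden wheel with four steel hooks below it, a quarter turn apart: three carry mugs that are part of the carousel and turn with it, one is bare.
- wheel_rim (a point): Point on the carousel's axis, 286 mm above the worktop, level with the top of the wheel's rim. The wheel: an upright wooden rim (hoop) 230 mm across, 8 mm thick (107 to 115 mm from the axis) and 36 mm high; four spokes 18 mm wide, one over each hook's stem, and a hub, their tops 22 mm below the rim's top; a steel knob on the hub, level with the rim's top.
- carousel (a joint): Turning angle of the carousel in rad, growing anticlockwise seen from above; 0 when the bare hook is at the front (straight towards -x from the column), +1.57 when it is at the robot's right (-y). About 1 N at the rim turns it, and it stays where it is left. It can be turned by pinching the rim from above and following its circle, or by pushing.
- hook_seat (a point): Top of the bare hook's level rod, mid-length, 203 mm above the worktop, 85 mm from the axis. The hook: 7 mm rod, a stem down from a spoke, a level rod 40 mm long square to the radius, a tip bent up. At angle 0 the stem is 18 mm to the left (+y), the tip 22 mm to the right. The rim reaches 30 mm farther out, its underside 47 mm above: an upright gripper hits it, one leaning back 40 degrees clears it.
- hook_tip (a point): Top of the bare hook's upturned tip: 12 mm above hook_seat, 22 mm to its right (-y) when the hook is at the front, 35 mm below the wheel's underside.
- mug: The loose mug: white ceramic, blue band under its rim, standing on the worktop, 66 mm across (straight wall from 16 mm up), 82 mm high, wall 4 mm, about 0.25 kg. Origin: centre of its underside; z up to the mouth; the handle is on its +x side and points more or less away from the robot.
- mug_loop (a point): Middle of the handle's opening, 45.5 mm along the mug's +x from its axis, 44 mm above its underside. The handle is a 9 mm bar in the mug's x-z plane, reaching 66 mm from the axis; opening 25 mm wide, 45 mm high, its upper outer inside corner 55 mm along +x and 60 mm up. Hung, the mug leans about 60 degrees and swings for some seconds; with the handle pointing to the column its mouth looks away from it.
- jam: Loose glass jar of jam with a white lid, 69 mm across, 99 mm high, a bystander. Origin: centre of its underside.
- spice: Loose slanted spice jar with a screw cap and ochre contents, 65x92x79 mm, a bystander. Origin: centre of its underside.

How it is judged:
By the outcome, as a careful person would: the job done as asked, in the order asked, and still so for the second after the job is handed in, with the robot touching nothing.
It also fails if it takes over 72 s, if anything falls off the work surface, if the arm or the gripper's body presses on something with over 40 N, if the wrist force passes 120 N, or if a joint passes its speed limit or range.

## Working session

There is one attempt and no reset: what is moved stays moved. The work goes in short steps, Python scripts to look and compute and a tool call to move; the robot and the scene stay as the last step left them, time stands still between calls to the robot, and variables do not carry over. Pictures are saved under pics/ and viewed, at most 10 in all, crops included, and the job is handed in when it is done.

Besides the shell and the picture viewer there is one more tool, called after "Request:" by a JSON object that holds its "fn" and its "kwargs". play_rows: Moves the arm, as the interface text tells. Its arguments: {"type":"object","properties":{"deltas":{"type":"array"},"newtons":{"type":"number"}},"required":["deltas"]}

```bash
mkdir -p pics; ls
python3 - <<'E'
from workcell import *
import cv2,numpy as np
s=observe();print({k:np.round(v,3) for k,v in s.items()})
for n in["scene","top","wrist"]:
    c=get_calibration(n);print(n,c)
    cv2.imwrite(f"pics/{n}0.png",grab_frame(n)[...,::-1])
a=cv2.imread("pics/scene0.png");b=cv2.imread("pics/top0.png")
cv2.imwrite("pics/a0.png",cv2.resize(a,(800,600),interpolation=cv2.INTER_CUBIC))
cv2.imwrite("pics/b0.png",cv2.resize(b,(800,600),interpolation=cv2.INTER_CUBIC))
E
```

```text
pics
{'clock': np.float64(0.0), 'qpos': array([ 1.079,  0.522, -0.036,  1.6  ,  0.021,  1.021, -0.113]), 'qd': array([ 0.002,  0.001, -0.001,  0.002, -0.   ,  0.002, -0.001]), 'joint_efforts': array([-1.0000e-03, -9.2712e+01,  1.9790e+00, -3.6994e+01,  1.8000e-02,
        8.0000e-03, -0.0000e+00]), 'position': array([ 0.256, -0.57 ,  0.196]), 'tool_rot': array([-3.14 ,  0.   ,  0.422]), 'force': array([-0.665,  1.133,  0.535]), 'moment': array([ 0.006, -0.004,  0.024]), 'finger_force': np.float64(0.0), 'grip_width': np.float64(0.085)}
scene {'fovy': 50.533861169048514, 'cx': 255.91513321774983, 'cy': 187.4784713343977, 'xyz': array([-0.39299651,  0.43174118,  1.2215843 ]), 'rotation': array([-2.34318628, -0.020174  , -2.0558787 ])}
top {'fovy': 50.512843459384044, 'cx': 262.13378397206066, 'cy': 188.60440575225658, 'xyz': array([ 0.33754215, -0.06263068,  1.43662611]), 'rotation': array([-2.97629845,  0.0073613 , -1.57924306])}
wrist {'fovy': 68.40971292210295, 'cx': 257.7266043376897, 'cy': 191.4226340736382, 'xyz': array([ 0.31406027, -0.54614266,  0.37350337]), 'rotation': array([ 2.88159273e+00,  6.03902807e-04, -1.14869111e+00])}
```

View pics/a0.png

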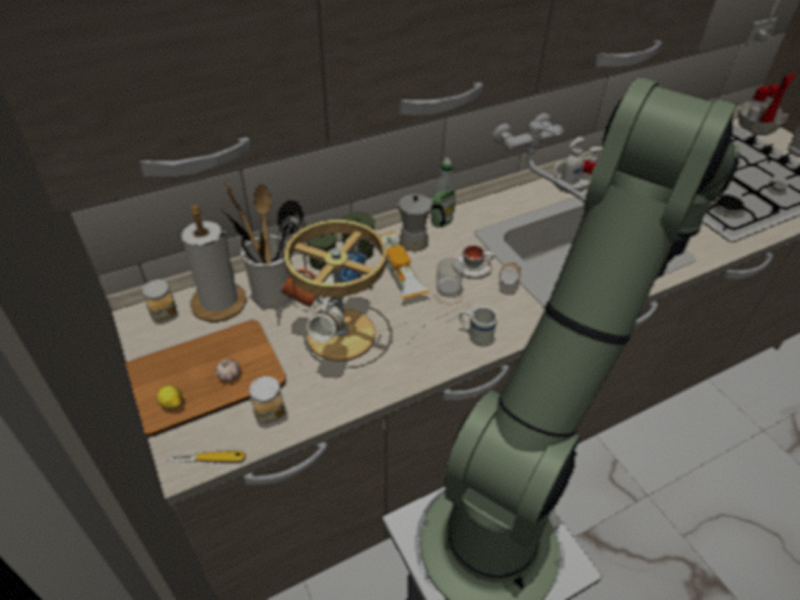

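View pics/b0.png

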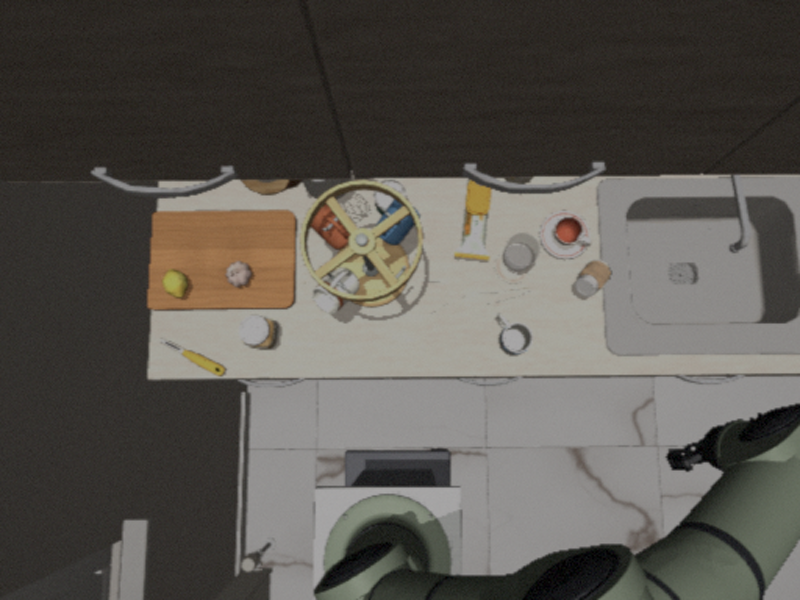

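Top view: the wheel hub is at about (362,240) of 800x600. Mugs hang at upper left (red), upper right (blue) and lower left (grey), so the bare hook is at lower right, joint angle about +0.75. The loose mug is at (514,340), with its handle toward (499,320). In the scene view the hub is at (335,257) and the mug at (482,322).

```bash
cat > h.py <<'E'
import numpy as np,cv2
from scipy.spatial.transform import Rotation as Ro
from workcell import *
def cam(n,c=None):
    c=c or get_calibration(n);f=192/np.tan(np.radians(c["fovy"])/2)
    return f,c["cx"],c["cy"],np.array(c["xyz"]),Ro.from_euler("xyz",c["rotation"]).as_matrix()
def ray(n,u,v,c=None):
    f,cx,cy,p,R=cam(n,c);d=R@[(u-cx)/f,(v-cy)/f,1];return p,d/np.linalg.norm(d)
def plane(n,u,v,z,c=None):
    p,d=ray(n,u,v,c);return p+d*(z-p[2])/d[2]
def proj(n,P,c=None):
    f,cx,cy,p,R=cam(n,c);q=(np.atleast_2d(P)-p)@R;return np.c_[cx+f*q[:,0]/q[:,2],cy+f*q[:,1]/q[:,2]]
def tri(rs):
    A=sum(np.eye(3)-np.outer(d,d) for p,d in rs);b=sum((np.eye(3)-np.outer(d,d))@p for p,d in rs)
    X=np.linalg.solve(A,b);return X,[np.linalg.norm(np.cross(X-p,d)) for p,d in rs]
def toolmove(pos,rpy,s=None):
    "row numbers from the present pose to world pose"
    s=s or observe();R=Ro.from_euler("xyz",s["tool_rot"]);T=Ro.from_euler("xyz",rpy) if not isinstance(rpy,Ro) else rpy
    d=R.inv().apply(np.array(pos)-s["position"])/.5;w=(R.inv()*T).as_rotvec()/np.radians(120)
    return np.round(np.r_[d,w],4)
E
python3 - <<'E'
from h import *
k=.64
print("hub",tri([ray("top",362*k,240*k),ray("scene",336*k,256*k)]))
print("hubplane",plane("top",362*k,240*k,.286),plane("scene",336*k,256*k,.286))
print("mug mouth",plane("top",514*k,340*k,.082),plane("scene",482*k,313*k,.082))
print("mug tri",tri([ray("top",514*k,340*k),ray("scene",482*k,313*k)]))
print("handle end",plane("top",499*k,318*k,.066),plane("scene",463*k,320*k,.06))
a=cv2.imread("pics/top0.png");b=cv2.imread("pics/scene0.png")
A=cv2.resize(a[105:255,180:380],None,fx=4,fy=4,interpolation=cv2.INTER_CUBIC)
cv2.imwrite("pics/c1.png",A)
B=cv2.resize(b[130:250,170:330],None,fx=5,fy=5,interpolation=cv2.INTER_CUBIC)
cv2.imwrite("pics/c2.png",B)
E
```

```text
hub (array([0.63797472, 0.03259754, 0.26689562]), [np.float64(0.0010902098222563357), np.float64(0.0010902098222564111)])
hubplane [0.63367029 0.03195694 0.286     ] [0.61656814 0.0397807  0.286     ]
mug mouth [ 0.46353203 -0.27632793  0.082     ] [ 0.47571383 -0.28411794  0.082     ]
mug tri (array([ 0.46206496, -0.27327635,  0.09969158]), [np.float64(0.00031493533863394187), np.float64(0.000314935338633909)])
handle end [ 0.51312823 -0.24804094  0.066     ] [ 0.49342977 -0.24161031  0.06      ]
```

View pics/c1.png

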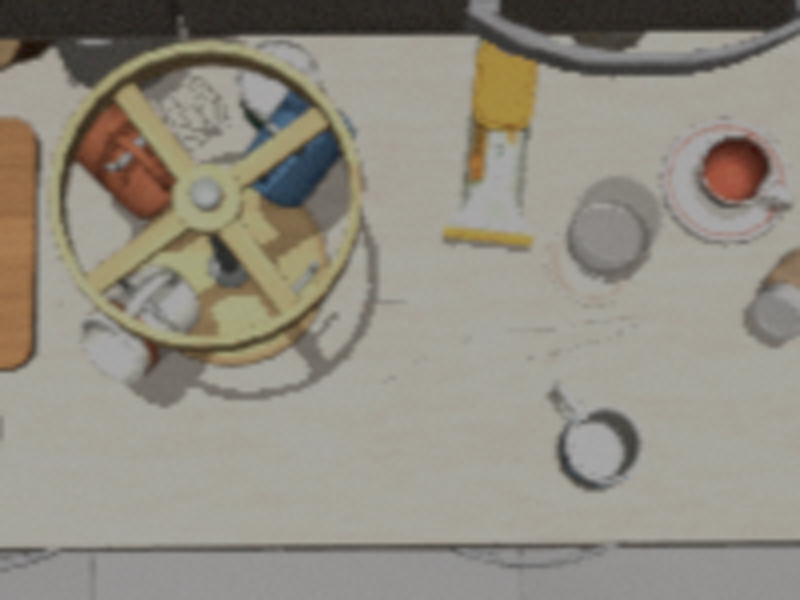

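View pics/c2.png

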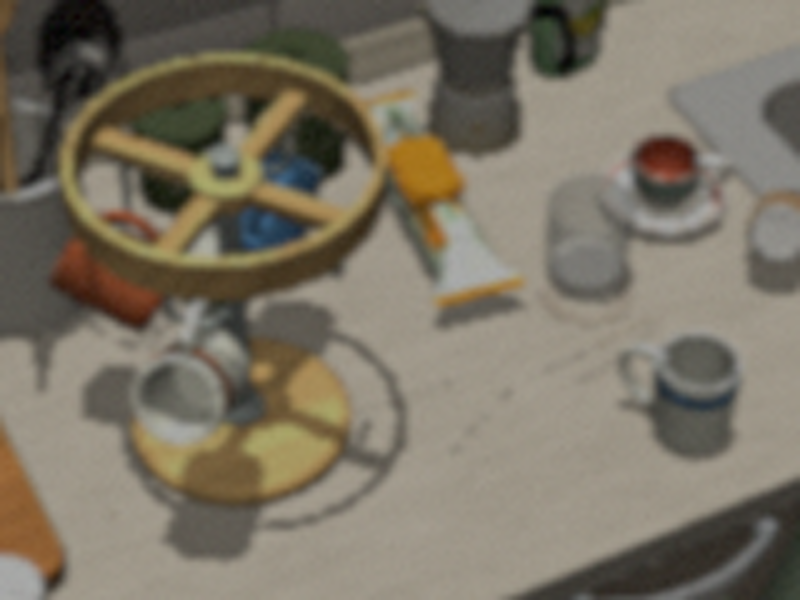

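Run:
```python
from h import *
T=lambda u,v:(180+u/4,105+v/4)
S=lambda u,v:(170+u/5,130+v/5)
k=T(206,193);s=S(224,158)
print("knob",tri([ray("top",*k),ray("scene",*s)]),plane("top",*k,.286),plane("scene",*s,.286))
m=T(599,449);ms=S(698,359)
print("mug",tri([ray("top",*m),ray("scene",*ms)]),plane("top",*m,.082),plane("scene",*ms,.082))
print("handle",plane("top",*T(553,388),.066),plane("scene",*S(624,362),.05))
c=plane("top",*k,.286)
for e in[(288,308),(125,88),(325,116),(88,280)]:
    d=plane("top",*T(*e),.264)-c;print("spoke",np.degrees(np.arctan2(-d[1],-d[0])),np.hypot(*d[:2]))
for e in[(340,213),(178,240),(298,98),(95,135)]:
    d=plane("scene",*S(*e),.264)-plane("scene",*s,.286);print("spokeS",np.degrees(np.arctan2(-d[1],-d[0])),np.hypot(*d[:2]))
```

```text
knob (array([0.63646663, 0.03279055, 0.27843871]), [np.float64(0.00037429390932837024), np.float64(0.00037429390932844305)]) [0.63472347 0.03248511 0.286     ] [0.62794321 0.03570962 0.286     ]
mug (array([ 0.46346545, -0.2791153 ,  0.08753817]), [np.float64(0.0012133828992969354), np.float64(0.0012133828992966812)]) [ 0.46467586 -0.27899785  0.082     ] [ 0.46701516 -0.28363704  0.082     ]
handle [ 0.51835807 -0.24444344  0.066     ] [ 0.51499988 -0.24894039  0.05      ]
spoke 35.69183898680944 0.1004651952086867
spoke -144.22740694387488 0.1076275564294242
spoke 126.3480040770069 0.1078832781091284
spoke -56.16675415140053 0.1063737834635849
spokeS 41.288601239985034 0.08809637689195324
spokeS -52.464075153634234 0.0677947595482415
spokeS 125.92381037551019 0.10622495529970422
spokeS -144.26712912021964 0.10987070973586037
```

Close up, the bare spoke is at 36° to the robot's right of the front. With the 12° stem offset, the joint angle is about 0.83 rad. The carousel axis is near (0.635, 0.033). The mug is near (0.465, -0.279), with its handle about 33° from +x. Next I move above the front of the rim.

Run:
```python
from h import *
print(toolmove([.528,.004,.40],[np.pi,0,np.radians(105)]))
```

```text
[ 9.668e-01 -8.247e-01 -4.074e-01 -3.000e-04 -3.000e-04 -6.736e-01]
```

Request:
{"fn": "play_rows", "kwargs": {"deltas": [[0.0,0.0,-0.1,0,0,-0.07,0.3],[0.07,-0.06,-0.2,0,0,-0.14,0.3],[0.14,-0.12,-0.28,0,0,-0.21,0.3],[0.21,-0.18,-0.34,0,0,-0.28,0.3],[0.28,-0.24,-0.407,0,0,-0.35,0.3],[0.35,-0.3,-0.407,0,0,-0.42,0.3],[0.42,-0.36,-0.407,0,0,-0.49,0.3],[0.49,-0.42,-0.407,0,0,-0.56,0.3],[0.56,-0.48,-0.407,0,0,-0.63,0.3],[0.63,-0.54,-0.407,0,0,-0.674,0.3]]}}

```text
clock: 1.15
position: [0.4262, -0.2075, 0.4001]
tool_rot: [3.141, 0.001, 1.839]
force: [1.4, -1.1, -0.2]
grip_width: 0.06
finger_force: 0.0
```

Run:
```python
from h import *
s=observe();print({k:np.round(v,3) for k,v in s.items()})
print(toolmove([.528,.004,.40],[np.pi,0,np.radians(105)]))
```

```text
{'clock': np.float64(1.15), 'qpos': array([ 0.761,  0.136, -0.493,  1.643,  0.066,  1.379,  0.528]), 'qd': array([-0.615, -0.012, -0.486,  0.041,  0.051,  0.003, -0.239]), 'joint_efforts': array([  8.741, -58.656,   0.991, -41.582,  -0.255,   0.372,   2.243]), 'position': array([ 0.426, -0.207,  0.4  ]), 'tool_rot': array([3.141e+00, 1.000e-03, 1.839e+00]), 'force': array([ 1.36 , -1.103, -0.198]), 'moment': array([ 0.003, -0.003, -0.007]), 'finger_force': np.float64(0.0), 'grip_width': np.float64(0.06)}
[ 3.539e-01  3.083e-01 -1.000e-04  0.000e+00  3.000e-04  3.100e-03]
```

Request:
{"fn": "play_rows", "kwargs": {"deltas": [[0.06,0.05,0,0,0,0,0.5],[0.12,0.1,0,0,0,0,0.5],[0.18,0.155,0,0,0,0,0.5],[0.24,0.21,0,0,0,0,0.5],[0.3,0.26,0,0,0,0,0.5],[0.354,0.308,0,0,0,0,0.5],[0.354,0.308,0,0,0,0,0.5],[0.354,0.308,0,0,0,0,0.5]]}}

```text
clock: 1.95
position: [0.5287, 0.002, 0.3994]
tool_rot: [-3.141, -0.0, 1.835]
force: [-0.0, 0.1, -0.2]
grip_width: 0.0426
finger_force: 0.0
```

Run:
```python
from h import *
c=get_calibration("wrist");im=grab_frame("wrist")[...,::-1].copy();cv2.imwrite("pics/w1.png",im)
import pickle;pickle.dump(c,open("w1.pkl","wb"));print(c)
s=observe();print({k:np.round(s[k],3) for k in("clock","position","tool_rot","qpos","grip_width")})
A=np.array([.635,.0325,0])
def ring(r,z): 
    t=np.linspace(0,2*np.pi,73);return A+np.c_[r*np.cos(t),r*np.sin(t),0*t+z]
big=cv2.resize(im,(800,600),interpolation=cv2.INTER_CUBIC)
for r,z in[(.115,.286),(.107,.286)]:
    for p in proj("wrist",ring(r,z),c)*1.5625: cv2.circle(big,tuple(np.int32(p)),1,(0,0,255),-1)
cv2.imwrite("pics/w1b.png",big)
```

```text
{'fovy': 68.40971292210295, 'cx': 257.7266043376897, 'cy': 191.4226340736382, 'xyz': array([0.51057274, 0.0622037 , 0.57706307]), 'rotation': array([ 2.88054372e+00, -6.08507532e-04,  2.64351447e-01])}
{'clock': np.float64(2.0), 'position': array([0.529, 0.001, 0.4  ]), 'tool_rot': array([-3.141,  0.   ,  1.833]), 'qpos': array([ 0.391,  0.262, -0.65 ,  1.515,  0.159,  1.419, -0.004]), 'grip_width': np.float64(0.043)}
```

View pics/w1b.png

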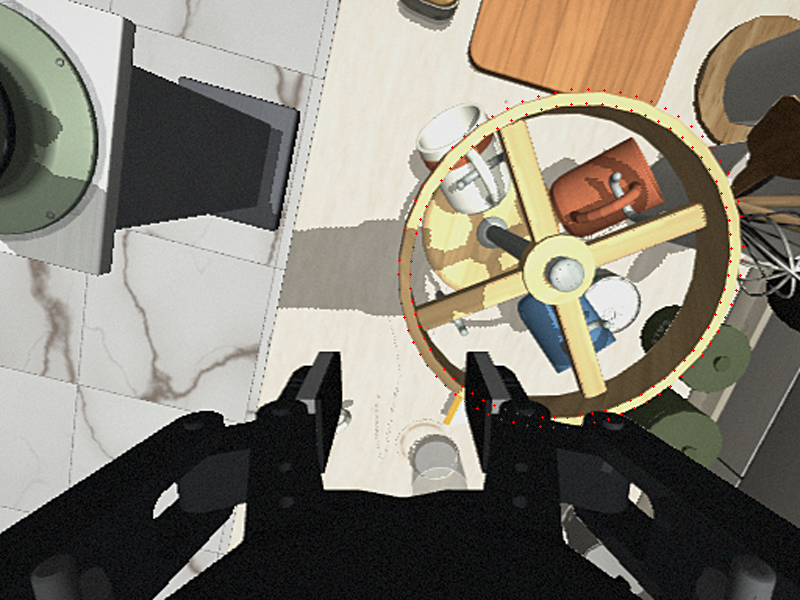

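Run:
```python
from h import *
import pickle
c=pickle.load(open("w1.pkl","rb"));k=.64
P=lambda u,v,z:plane("wrist",u*k,v*k,z,c)
kn=P(567,273,.286);print("knob",kn)
print("tri",tri([ray("wrist",567*k,273*k,c),ray("top",231.5,153.25),ray("scene",214.8,161.6)]))
for e in[(424,315),(513,125),(702,215),(594,393)]:
    d=P(*e,.264)-kn;print(np.degrees(np.arctan2(-d[1],-d[0])),np.hypot(*d[:2]))
h=P(462,327,.215)-kn;print("tip",h,np.degrees(np.arctan2(-h[1],-h[0])),np.hypot(*h[:2]), "expected deg offset",np.degrees(np.arctan2(22,85)))
# rim edge pts: left outer, top, right
for e,r in[((738,250),115),((400,270),115),((575,92),115)]: print(np.hypot(*(P(*e,.286)-kn)[:2]))
```

```text
knob [0.63291879 0.03355818 0.286     ]
tri (array([0.63630263, 0.0328094 , 0.27849307]), [np.float64(0.00021052585748613893), np.float64(0.0004520309608106408), np.float64(0.0003213553520018093)])
36.09157394608786 0.101323744603928
-53.635411250991844 0.10263890824574026
-144.42429285601165 0.1053956984211763
126.27611435961167 0.10691061503041505
tip [-0.04089682 -0.07536418 -0.071     ] 61.513264610873385 0.08574560491420466 expected deg offset 14.511059500169067
0.11301328535517102
0.11226294052248753
0.11205200510253929
```

Run:
```python
from h import *
print(toolmove([.5278,.0043,.262],[np.pi,0,np.radians(105)]))
s=dict(position=np.array([.5278,.0043,.262]),tool_rot=[np.pi,0,np.radians(105)])
for i in range(1,11):
    a=np.radians(15-4.81*i);print(toolmove([.635-.111*np.cos(a),.033-.111*np.sin(a),.262],[np.pi,0,a+np.pi/2],s))
```

```text
[ 0.0066  0.0004  0.2752 -0.0003  0.      0.0003]
[ 0.0186  0.0007  0.     -0.     -0.      0.0401]
[ 0.0371  0.0031  0.      0.     -0.      0.0802]
[ 0.0553  0.007   0.      0.     -0.      0.1203]
[ 0.0731  0.0124  0.     -0.     -0.      0.1603]
[ 0.0904  0.0192  0.      0.     -0.      0.2004]
[ 0.1071  0.0275  0.      0.     -0.      0.2405]
[ 0.123   0.0372  0.      0.     -0.      0.2806]
[ 0.1381  0.0482  0.      0.     -0.      0.3207]
[ 0.1522  0.0604  0.      0.     -0.      0.3608]
[ 0.1652  0.0737  0.      0.     -0.      0.4008]
```

Request:
{"fn": "play_rows", "kwargs": {"deltas": [[0.006,0,0.07,0,0,0,0.5],[0.006,0,0.14,0,0,0,0.5],[0.006,0,0.2,0,0,0,0.5],[0.006,0,0.24,0,0,0,0.5],[0.006,0,0.265,0,0,0,0.5],[0.006,0,0.276,0,0,0,0.5],[0.006,0,0.276,0,0,0,0.5]], "newtons": 25}}

```text
clock: 2.7
position: [0.5279, 0.004, 0.2619]
tool_rot: [-3.141, 0.0, 1.833]
force: [0.0, 0.1, 0.7]
grip_width: 0.0426
finger_force: 0.0
```

Request:
{"fn": "play_rows", "kwargs": {"deltas": [[0,0,0,0,0,0,0.7],[0,0,0,0,0,0,0.85],[0,0,0,0,0,0,1.0],[0,0,0,0,0,0,1.0],[0,0,0,0,0,0,1.0],[0,0,0,0,0,0,1.0]], "newtons": 25}}

```text
clock: 3.3
position: [0.5279, 0.0044, 0.2619]
tool_rot: [3.142, 0.0, 1.833]
force: [0.4, 0.4, 0.1]
grip_width: -0.0003
finger_force: 0.0
```

Run:
```python
from h import *
c=get_calibration("wrist");im=grab_frame("wrist")[...,::-1].copy();cv2.imwrite("pics/w2.png",im)
import pickle;pickle.dump(c,open("w2.pkl","wb"))
cv2.imwrite("pics/w2b.png",cv2.resize(im,(800,600),interpolation=cv2.INTER_CUBIC))
```

```text
(no output)
```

View pics/w2b.png

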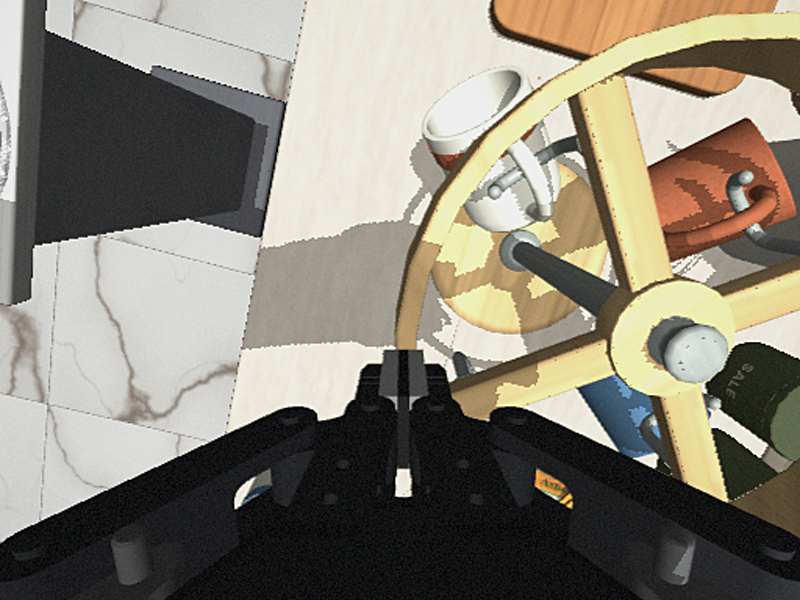

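Run:
```python
from h import *
import pickle
c1=pickle.load(open("w1.pkl","rb"));c2=pickle.load(open("w2.pkl","rb"));k=.64
print("knob",tri([ray("wrist",567*k,273*k,c1),ray("wrist",695*k,353*k,c2)]))
print("tcp px",proj("wrist",[.5279,.0042,.262],c2)/k, c2["xyz"])
print("rim px z.286/.262/.25",proj("wrist",[[.524+0*z,.033,z] for z in(.286,.262,.25)],c2)/k,proj("wrist",[[.635-.111*np.cos(a),.033-.111*np.sin(a),.286] for a in np.radians([-30,-15,0,5,10])],c2)/k)
# rim radius fit vs z using w1
for z in(.286,.28,.274,.266,.26):
    kn=plane("wrist",567*k,273*k,z,c1)
    print(z,[round(float(np.hypot(*(plane("wrist",u*k,v*k,z,c1)-kn)[:2])),4) for u,v in((738,250),(400,270),(575,92))],
     [round(float(np.hypot(*(plane("wrist",u*k,v*k,z,c2)-plane("wrist",695*k,353*k,z,c2))[:2])),4) for u,v in((396,335),(440,195),(560,80))])
```

```text
knob (array([0.63448505, 0.03281323, 0.28202456]), [np.float64(0.00036880228217166976), np.float64(0.0003688022821717132)])
tcp px [[406.28987743 334.57599766]] [0.50977633 0.06468538 0.43949817]
rim px z.286/.262/.25 [[417.53108462 280.70851541]
 [415.54068067 267.89116184]
 [414.72580394 262.64370284]] [[506.86468355 132.15576767]
 [450.87371371 203.92125393]
 [417.53108462 280.70851541]
 [411.4787141  306.24207835]
 [407.87301219 331.386429  ]]
0.286 [0.113, 0.1123, 0.1121] [0.1116, 0.112, 0.11]
0.28 [0.1153, 0.1146, 0.1144] [0.116, 0.1164, 0.1143]
0.274 [0.1177, 0.1169, 0.1167] [0.1203, 0.1208, 0.1186]
0.266 [0.1208, 0.12, 0.1198] [0.1261, 0.1266, 0.1243]
0.26 [0.1231, 0.1223, 0.1221] [0.1305, 0.131, 0.1286]
```

```bash
python3 - <<'E'
import cv2
im=cv2.imread("pics/w2.png")[...,::-1]
for v in(216,221,224,228,235,245,260,280,300,308): print(v,[tuple(int(x) for x in im[v,u]) for u in range(238,284,3)])
E
python3 -c "
from h import *
s=observe();print(s['grip_width'],s['finger_force'],s['force'],s['moment'],s['position'])
c=get_calibration('wrist');print(proj('wrist',[s['position']+np.array([0,dy,dz]) for dy in(0,.011) for dz in(0,.019,.04)],c))"
```

```text
216 [(156, 153, 139), (160, 157, 146), (158, 154, 140), (161, 156, 145), (161, 153, 144), (130, 112, 81), (182, 152, 105), (184, 152, 105), (182, 153, 105), (184, 150, 102), (154, 150, 137), (156, 149, 140), (157, 151, 139), (151, 145, 134), (245, 240, 229), (239, 235, 223)]
221 [(160, 154, 142), (152, 148, 134), (160, 154, 141), (193, 186, 167), (255, 254, 244), (109, 93, 70), (186, 155, 108), (182, 151, 106), (186, 154, 108), (179, 145, 97), (243, 240, 229), (238, 232, 220), (250, 246, 234), (161, 156, 143), (158, 151, 142), (156, 149, 136)]
224 [(237, 232, 219), (238, 234, 223), (254, 249, 237), (43, 47, 48), (45, 51, 47), (53, 57, 59), (0, 0, 1), (0, 1, 10), (58, 63, 64), (52, 56, 62), (45, 51, 48), (237, 232, 214), (239, 233, 223), (242, 238, 227), (191, 182, 167), (154, 149, 137)]
228 [(237, 233, 221), (239, 234, 224), (229, 221, 202), (69, 69, 69), (66, 68, 65), (77, 77, 79), (9, 12, 11), (20, 24, 21), (73, 75, 75), (67, 69, 68), (69, 72, 71), (198, 189, 174), (240, 237, 225), (236, 232, 221), (236, 231, 220), (239, 234, 221)]
235 [(18, 17, 18), (12, 15, 14), (69, 71, 68), (69
[... 941 characters left out ...]
0, 0), (221, 215, 198), (215, 207, 189), (103, 100, 93), (25, 33, 30), (26, 33, 31), (0, 2, 8), (11, 11, 15), (13, 14, 13), (10, 8, 5), (17, 16, 21)]
308 [(20, 24, 22), (5, 11, 9), (15, 17, 18), (37, 39, 38), (29, 27, 27), (254, 247, 225), (239, 235, 223), (238, 235, 224), (255, 254, 240), (23, 24, 28), (29, 30, 33), (11, 13, 17), (6, 12, 17), (28, 25, 24), (16, 17, 19), (15, 22, 23)]
-0.0002724114950807099 0.0 [-0.65106515  0.17563563 -0.19933422] [-0.02953198  0.02479017  0.00027594] [0.52792156 0.00445093 0.26185819]
[[260.16905027 213.73696271]
 [260.47722139 224.33792476]
 [260.90605143 239.08950533]
 [264.56829959 198.40628307]
 [265.36581419 207.49391535]
 [266.47985512 220.18834677]]
```

The pads shut fully with the rim visible underneath them. The fingertips sit about 30 mm behind the nominal TCP, so they were above the rim. I'll open, go lower and close again.

Request:
{"fn": "play_rows", "kwargs": {"deltas": [[0,0,0,0,0,0,0.5],[0,0,0,0,0,0,0.5],[0,0,0,0,0,0,0.5],[0,0,0,0,0,0,0.5],[0,0,0.02,0,0,0,0.5],[0,0,0.04,0,0,0,0.5],[0,0,0.056,0,0,0,0.5],[0,0,0.056,0,0,0,0.5]], "newtons": 25}}

```text
clock: 4.15
position: [0.5272, 0.0044, 0.2323]
tool_rot: [-3.14, -0.001, 1.833]
force: [0.1, -0.0, 0.2]
grip_width: 0.0423
finger_force: 0.0
```

Request:
{"fn": "play_rows", "kwargs": {"deltas": [[0,0,0,0,0,0,0.7],[0,0,0,0,0,0,0.85],[0,0,0,0,0,0,1.0],[0,0,0,0,0,0,1.0],[0,0,0,0,0,0,1.0],[0,0,0,0,0,0,1.0]], "newtons": 25}}

```text
clock: 4.75
position: [0.53, 0.0058, 0.2346]
tool_rot: [3.137, -0.001, 1.835]
force: [14.5, 6.0, -7.4]
grip_width: 0.0058
finger_force: 25.2
```

Request:
{"fn": "play_rows", "kwargs": {"deltas": [[0,0,0,0,0,0,0.6],[0,0,0,0,0,0,0.6],[0,0,0,0,0,0,0.6],[0,0.006,0.016,0,0,0,0.6],[0,0.006,0.016,0,0,0,1.0],[0,0.006,0.016,0,0,0,1.0],[0,0.006,0.016,0,0,0,1.0],[0,0.006,0.016,0,0,0,1.0],[0,0.006,0.016,0,0,0,1.0]], "newtons": 25}}

```text
clock: 5.65
position: [0.5301, 0.0054, 0.2255]
tool_rot: [-3.14, -0.0, 1.834]
force: [-4.9, 1.7, -4.3]
grip_width: 0.0059
finger_force: 24.1
```

Run:
```python
from h import *
s=observe();print({k:np.round(v,4) for k,v in s.items()})
```

```text
{'clock': np.float64(5.65), 'qpos': array([ 0.3537,  0.3947, -0.6267,  1.7908,  0.2637,  1.0424, -0.108 ]), 'qd': array([-0.0003, -0.0001,  0.0013,  0.0001, -0.0021, -0.0018,  0.0002]), 'joint_efforts': array([  1.4885, -76.0473,  -6.667 , -40.221 ,   0.7592,  -1.211 ,
        -0.4229]), 'position': array([0.5301, 0.0054, 0.2255]), 'tool_rot': array([-3.1401e+00, -5.0000e-04,  1.8340e+00]), 'force': array([-4.9351,  1.7301, -4.2969]), 'moment': array([0.4483, 1.0824, 0.4001]), 'finger_force': np.float64(24.0744), 'grip_width': np.float64(0.0059)}
```

Request:
{"fn": "play_rows", "kwargs": {"deltas": [[0.0186,0.0007,0,0,0,0.04,1],[0.0371,0.0031,0,0,0,0.08,1],[0.0553,0.007,0,0,0,0.12,1],[0.0731,0.0124,0,0,0,0.16,1],[0.0904,0.0192,0,0,0,0.2,1]]}}

```text
clock: 6.15
position: [0.5273, 0.0521, 0.2255]
tool_rot: [-3.14, 0.0, 1.412]
force: [-4.1, 3.1, -4.4]
grip_width: 0.0061
finger_force: 23.9
```

Run:
```python
from h import *
s=observe();print({k:np.round(s[k],4) for k in("position","tool_rot","force","moment","grip_width","finger_force","qpos")})
```

```text
{'position': array([0.5273, 0.0521, 0.2255]), 'tool_rot': array([-3.1397e+00,  2.0000e-04,  1.4118e+00]), 'force': array([-4.1023,  3.0503, -4.4122]), 'moment': array([0.5648, 0.8685, 0.4206]), 'grip_width': np.float64(0.0061), 'finger_force': np.float64(23.9029), 'qpos': array([ 0.2092,  0.3812, -0.5491,  1.7937,  0.2274,  1.0319, -0.5849])}
```

Request:
{"fn": "play_rows", "kwargs": {"deltas": [[0.0186,0.0007,0,0,0,0.04,1],[0.0371,0.0031,0,0,0,0.08,1],[0.0553,0.007,0,0,0,0.12,1],[0.0731,0.0124,0,0,0,0.16,1],[0.0904,0.0192,0,0,0,0.2,1],[0.0904,0.0192,0,0,0,0.2,1],[0.0904,0.0192,0,0,0,0.2,1]]}}

```text
clock: 6.85
position: [0.5446, 0.0959, 0.2255]
tool_rot: [-3.14, -0.001, 0.997]
force: [-2.7, 6.9, -6.6]
grip_width: 0.0059
finger_force: 25.7
```

Request:
{"fn": "play_rows", "kwargs": {"deltas": [[0,0,0,0,0,0,0.4],[0,0,0,0,0,0,0.4],[0,0,0,0,0,0,0.4],[0,0,-0.06,0,0,0,0.4],[0,0,-0.15,0,0,0,0.4],[0,0,-0.24,0,0,0,0.4],[0,0,-0.33,0,0,0,0.4],[0,0,-0.38,0,0,0,0.4],[0,0,-0.38,0,0,0,0.4],[0,0,-0.38,0,0,0,0.4]]}}

```text
clock: 7.85
position: [0.545, 0.0944, 0.416]
tool_rot: [3.141, -0.0, 0.995]
force: [-0.3, 0.3, -1.3]
grip_width: 0.0512
finger_force: 0.0
```

Run:
```python
from h import *
import pickle
c=get_calibration("wrist");im=grab_frame("wrist")[...,::-1].copy();cv2.imwrite("pics/w3.png",im);pickle.dump(c,open("w3.pkl","wb"))
t=grab_frame("top")[...,::-1].copy();cv2.imwrite("pics/top3.png",t)
s=observe();print({k:np.round(s[k],4) for k in("position","tool_rot","clock","qpos")},c["xyz"])
print(proj("wrist",[[.635,.033,.286]],c),proj("top",[[.635,.033,.286]]))
A=cv2.resize(im,(800,600));B=cv2.resize(t[105:205,180:300],(360,300),interpolation=cv2.INTER_CUBIC)
A[300:,:360]=B
cv2.imwrite("pics/w3b.png",A)
```

```text
{'position': array([0.5446, 0.0943, 0.415 ]), 'tool_rot': array([-3.1408e+00,  9.0000e-04,  9.9540e-01]), 'clock': np.float64(7.95), 'qpos': array([ 0.0782,  0.2824, -0.4779,  1.4303,  0.1291,  1.4613, -0.9731])} [0.57909446 0.14631638 0.59364383]
[[354.86033297 176.47253043]] [[231.32354456 153.15941957]]
```

View pics/w3b.png

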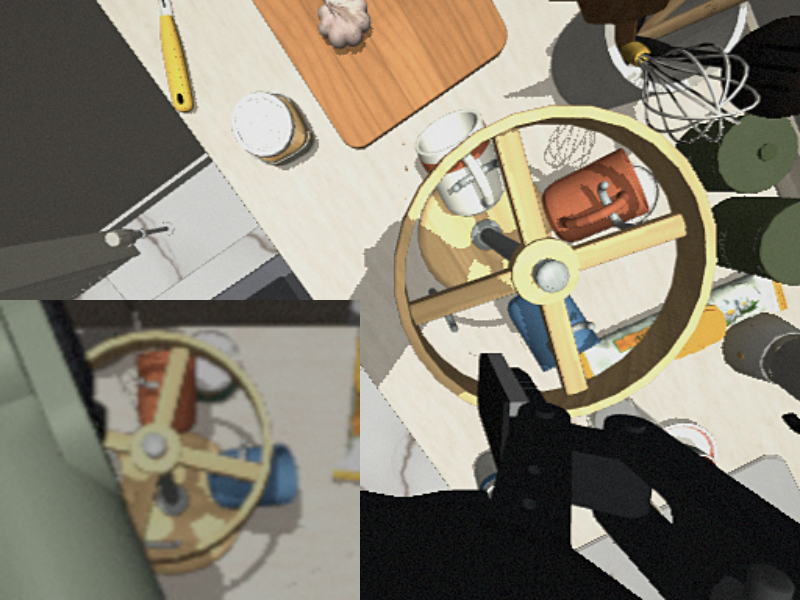

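Run:
```python
from h import *
import pickle
c=pickle.load(open("w3.pkl","rb"));k=.64
P=lambda u,v,z:plane("wrist",u*k,v*k,z,c)
kn=P(551,275,.282);print(kn)
for e in[(415,311),(508,137),(683,224),(578,390)]:
    d=P(*e,.260)-kn;print(np.degrees(np.arctan2(-d[1],-d[0])),np.hypot(*d[:2]))
for u,v in((447,319),(457,327)):
    h=P(u,v,.205)-kn;print("hook",h)
```

```text
[0.63388333 0.03336989 0.282     ]
-13.936942150366352 0.10274693152671147
-104.60600648838486 0.10090087804355105
165.46148968581593 0.10873459712636667
77.70062652848013 0.10872978102383035
hook [-0.08650553 -0.0123459  -0.077     ]
hook [-0.08278526 -0.02401982 -0.077     ]
```

Run:
```python
from h import *
import pickle
c=pickle.load(open("w1.pkl","rb"));k=.64
R=Ro.from_euler("xyz",[np.pi,0,1.833]).as_matrix();tcp=np.array([.529,.0015,.3997])
def T(u,v,x):
    p,d=ray("wrist",u*k,v*k,c);p=R.T@(p-tcp);d=R.T@d;return np.round(p+d*(x-p[0])/d[0],4)
print("cam in tool",R.T@(c["xyz"]-tcp))
for x in(.011,0,-.011):print(x,[T(*e,x) for e in((330,352),(342,352),(467,352),(480,352),(322,470),(490,470))])
print("body",[[T(*e,x) for e in((250,500),(400,500),(560,500))] for x in(.0425,.038)])
```

```text
cam in tool [ 0.06340544 -0.00206246 -0.17736307]
0.011 [array([ 0.011 , -0.0249, -0.0464]), array([ 0.011 , -0.0211, -0.0464]), array([ 0.011 ,  0.0186, -0.0462]), array([ 0.011 ,  0.0227, -0.0462]), array([ 0.011 , -0.0171, -0.1056]), array([ 0.011 ,  0.0145, -0.1055])]
0 [array([ 0.    , -0.0297, -0.0189]), array([ 0.    , -0.0251, -0.0189]), array([ 0.    ,  0.0229, -0.0187]), array([ 0.    ,  0.0279, -0.0186]), array([ 0.    , -0.0202, -0.0905]), array([ 0.    ,  0.018 , -0.0904])]
-0.011 [array([-0.011 , -0.0345,  0.0086]), array([-0.011 , -0.0291,  0.0086]), array([-0.011 ,  0.0272,  0.0089]), array([-0.011 ,  0.0331,  0.0089]), array([-0.011 , -0.0233, -0.0755]), array([-0.011 ,  0.0215, -0.0754])]
body [[array([ 0.0425, -0.0124, -0.152 ]), array([ 0.0425, -0.0022, -0.1519]), array([ 0.0425,  0.0087, -0.1519])], [array([ 0.038 , -0.0146, -0.1465]), array([ 0.038 , -0.0022, -0.1465]), array([ 0.038 ,  0.011 , -0.1464])]]
```

Run:
```python
from h import *
for z in(.4,.26): print(toolmove([.465,-.279,z],[np.pi,0,np.radians(33)]))
```

```text
[-7.129e-01  2.726e-01  3.040e-02 -3.000e-04  5.000e-04  2.003e-01]
[-7.127e-01  2.728e-01  3.104e-01 -3.000e-04  5.000e-04  2.003e-01]
```

Request:
{"fn": "play_rows", "kwargs": {"deltas": [[-0.07,0.027,0.0,0,0,0.02,0],[-0.15,0.057,0.0,0,0,0.04,0],[-0.24,0.092,0.01,0,0,0.06,0],[-0.33,0.126,0.03,0,0,0.08,0],[-0.42,0.161,0.08,0,0,0.1,0],[-0.5,0.191,0.14,0,0,0.13,0],[-0.58,0.222,0.2,0,0,0.16,0],[-0.65,0.249,0.26,0,0,0.18,0],[-0.7,0.267,0.31,0,0,0.2,0],[-0.713,0.273,0.31,0,0,0.2,0]]}}

```text
clock: 8.95
position: [0.4619, -0.2816, 0.2564]
tool_rot: [-3.136, 0.004, 0.571]
force: [0.5, 0.5, 0.3]
grip_width: 0.0855
finger_force: 0.0
```

Request:
{"fn": "play_rows", "kwargs": {"deltas": [[0,0,0,0,0,0,0],[0,0,0,0,0,0,0]]}}

```text
clock: 9.15
position: [0.4661, -0.2779, 0.2612]
tool_rot: [3.142, -0.001, 0.578]
force: [0.3, 0.7, 0.7]
grip_width: 0.0855
finger_force: 0.0
```

Run:
```python
from h import *
import pickle
c=get_calibration("wrist");im=grab_frame("wrist")[...,::-1].copy();cv2.imwrite("pics/w4.png",im);pickle.dump(c,open("w4.pkl","wb"))
s=observe();print({k:np.round(s[k],4) for k in("position","tool_rot","clock","qpos")},c["xyz"])
A=cv2.resize(im,(800,600),interpolation=cv2.INTER_CUBIC)
t=np.linspace(0,6.28,40);d=np.radians(33);m=np.array([.465,-.279,0])
for p in np.r_[proj("wrist",m+np.c_[.033*np.cos(t),.033*np.sin(t),0*t+.082],c),proj("wrist",[m+[.066*np.cos(d),.066*np.sin(d),z] for z in(.03,.05,.06)],c)]/.64: cv2.circle(A,tuple(np.int32(p)),2,(0,0,255),-1)
cv2.imwrite("pics/w4b.png",A)
```

```text
{'position': array([ 0.4663, -0.2777,  0.2615]), 'tool_rot': array([ 3.1411e+00, -9.0000e-04,  5.7860e-01]), 'clock': np.float64(9.2), 'qpos': array([ 0.5869,  0.3293, -0.2064,  1.7306,  0.0744,  1.0884, -0.6353])} [ 0.5193498  -0.24507293  0.43888707]
```

View pics/w4b.png

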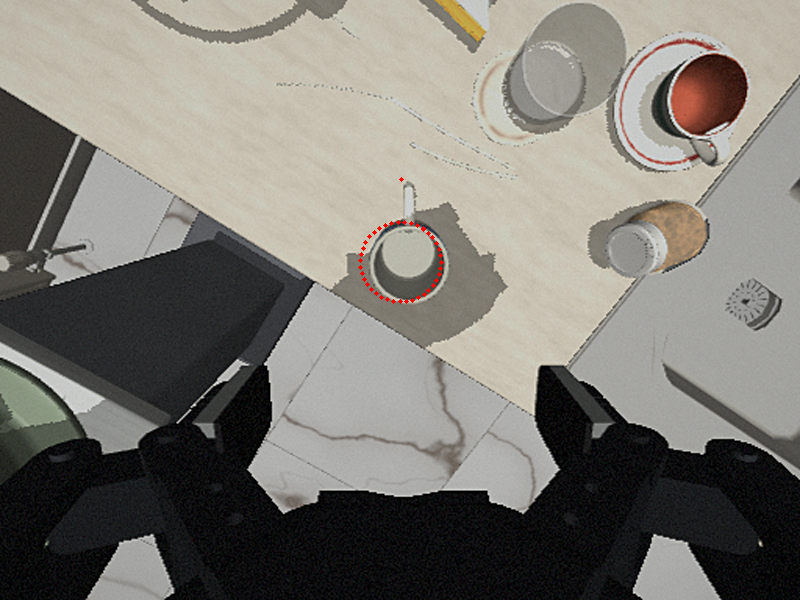

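Run:
```python
from h import *
import pickle
c=pickle.load(open("w4.pkl","rb"));k=.64
im=cv2.imread("pics/w4.png");g=cv2.cvtColor(im,6)
print("row168",g[168,228:296].tolist());print("col262",g[135:200,262].tolist())
m=plane("wrist",409*k,262*k,.082,c);e=plane("wrist",408.5*k,184*k,.06,c);print(m,e,np.degrees(np.arctan2(*(e-m)[1::-1])),np.hypot(*(e-m)[:2]))
print(tri([ray("wrist",409*k,262*k,c),ray("top",329.75,217.2),ray("scene",309.6,201.8)]))
```

```text
row168 [121, 126, 125, 121, 129, 126, 126, 124, 149, 183, 183, 89, 56, 68, 76, 71, 80, 91, 161, 184, 187, 182, 182, 182, 182, 182, 182, 182, 181, 184, 185, 179, 184, 181, 183, 183, 185, 182, 184, 182, 180, 179, 182, 183, 183, 183, 187, 188, 120, 83, 80, 76, 71, 70, 68, 60, 110, 177, 188, 145, 124, 122, 120, 125, 121, 121, 122, 127]
col262 [204, 209, 209, 180, 167, 171, 173, 175, 143, 115, 207, 181, 126, 117, 182, 182, 184, 181, 186, 183, 184, 183, 183, 185, 183, 182, 180, 183, 179, 181, 183, 180, 182, 183, 181, 182, 180, 183, 185, 183, 182, 191, 158, 102, 96, 83, 86, 88, 81, 85, 84, 78, 85, 86, 84, 75, 82, 211, 187, 141, 120, 120, 120, 119, 122]
[ 0.46930648 -0.28418376  0.082     ] [ 0.5207695  -0.25019587  0.06      ] 33.44209513741022 0.061673479395906866
(array([ 0.467075  , -0.28240453,  0.08115037]), [np.float64(0.002821283272531856), np.float64(0.003845349666525191), np.float64(0.0014956891646820602)])
```

Run:
```python
from h import *
for z in(.1,.003): print(toolmove([.4685,-.2835,z],[np.pi,0,np.radians(33.3)]))
```

```text
[-2.90e-03  1.20e-02  3.23e-01  3.00e-04 -4.00e-04 -1.20e-03]
[-3.00e-03  1.19e-02  5.17e-01  3.00e-04 -4.00e-04 -1.20e-03]
```

Request:
{"fn": "play_rows", "kwargs": {"deltas": [[-0.003,0.012,0.06,0,0,0,0],[-0.003,0.012,0.14,0,0,0,0],[-0.003,0.012,0.22,0,0,0,0],[-0.003,0.012,0.29,0,0,0,0],[-0.003,0.012,0.34,0,0,0,0],[-0.003,0.012,0.38,0,0,0,0],[-0.003,0.012,0.4,0,0,0,0],[-0.003,0.012,0.4,0,0,0,0]]}}

```text
clock: 10.0
position: [0.4677, -0.2838, 0.0605]
tool_rot: [-3.141, 0.0, 0.578]
force: [1.0, 0.5, 1.0]
grip_width: 0.0855
finger_force: 0.0
```

Run:
```python
from h import *
import pickle
c=get_calibration("wrist");im=grab_frame("wrist")[...,::-1].copy();cv2.imwrite("pics/w5.png",im);pickle.dump(c,open("w5.pkl","wb"))
b=grab_frame("scene")[...,::-1].copy();cv2.imwrite("pics/s5.png",b)
A=cv2.resize(im,(520,390));B=cv2.resize(b[150:250,260:360],(280,280),interpolation=cv2.INTER_CUBIC)
C=np.zeros((390,800,3),np.uint8);C[:,:520]=A;C[:280,520:]=B
cv2.imwrite("pics/w5b.png",C)
s=observe();print({k:np.round(s[k],4) for k in("position","tool_rot","clock","force","qpos")},c["xyz"])
```

```text
{'position': array([ 0.4682, -0.2846,  0.0619]), 'tool_rot': array([ 3.1406e+00, -7.0000e-04,  5.7740e-01]), 'clock': np.float64(10.1), 'force': array([-0.0193, -0.6343,  0.3549]), 'qpos': array([ 0.5635,  0.588 , -0.1723,  1.9083,  0.1563,  0.6568, -0.6977])} [ 0.52119821 -0.25104356  0.23807304]
```

View pics/w5b.png

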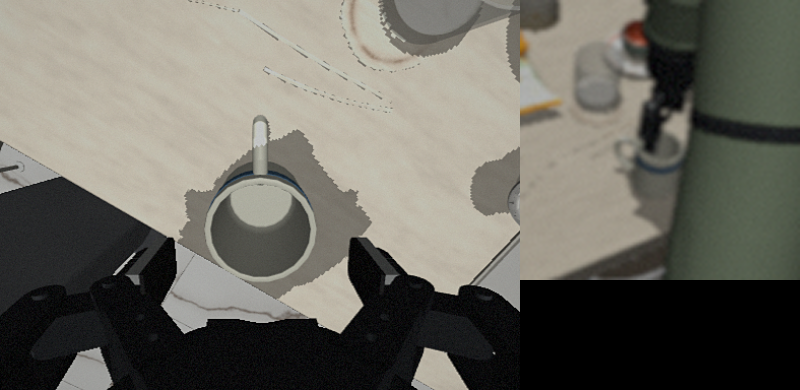

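Run:
```python
from h import *
import pickle
c=pickle.load(open("w5.pkl","rb"));k=512/520
im=cv2.imread("pics/w5.png");g=cv2.cvtColor(im,6)
m=plane("wrist",261*k,230*k,.082,c);print("mug",m)
print("pred mouth circle top/bottom v",proj("wrist",[[.4682+.033*s*np.cos(.58),-.2846+.033*s*np.sin(.58),.082] for s in(1,-1)],c)/k)
e=plane("wrist",260.5*k,116*k,.055,c);print(e,np.degrees(np.arctan2(*(e-m)[1::-1])),np.hypot(*(e-m)[:2]))
R=Ro.from_euler("xyz",[np.pi,0,.5775]).as_matrix();tcp=np.array([.4682,-.2846,.0619])
def T(u,v,x):
    p,d=ray("wrist",u*k,v*k,c);p=R.T@(p-tcp);d=R.T@d;return np.round(p+d*(x-p[0])/d[0],4)
for x in(.011,0,-.011): print(T(174,238,x),T(349,238,x))
```

```text
mug [ 0.46818764 -0.28506697  0.082     ]
pred mouth circle top/bottom v [[260.16650527 173.72579968]
 [260.49559891 280.01651622]]
[ 0.521762   -0.24968306  0.055     ] 33.44329988547408 0.06420461645454044
[ 0.011  -0.0383 -0.0576] [ 0.011   0.0398 -0.0574]
[ 0.     -0.0466 -0.0323] [ 0.      0.0481 -0.0321]
[-0.011  -0.0549 -0.0071] [-0.011   0.0564 -0.0069]
```

Request:
{"fn": "play_rows", "kwargs": {"deltas": [[0,0,0.03,0,0,0,0],[0,0,0.06,0,0,0,0],[0,0,0.09,0,0,0,0],[0,0,0.11,0,0,0,0],[0,0,0.125,0,0,0,0],[0,0,0.125,0,0,0,0]]}}

```text
clock: 10.7
position: [0.4674, -0.2846, -0.0019]
tool_rot: [-3.141, 0.0, 0.577]
force: [-0.5, -0.5, -0.1]
grip_width: 0.0854
finger_force: 0.0
```

Request:
{"fn": "play_rows", "kwargs": {"deltas": [[0,0,0,0,0,0,0.15],[0,0,0,0,0,0,0.25],[0,0,0,0,0,0,0.4],[0,0,0,0,0,0,0.5],[0,0,0,0,0,0,0.5],[0,0,0,0,0,0,0.5]], "newtons": 30}}

```text
clock: 11.3
position: [0.4678, -0.2849, -0.0008]
tool_rot: [3.141, -0.0, 0.577]
force: [-1.5, 1.1, 6.6]
grip_width: 0.0667
finger_force: 32.0
```

Run:
```python
from h import *
s=observe();print({k:np.round(s[k],4) for k in("position","tool_rot","clock","force","moment","qpos","grip_width","finger_force")})
```

```text
{'position': array([ 0.4678, -0.2849, -0.0008]), 'tool_rot': array([ 3.1408e+00, -4.0000e-04,  5.7660e-01]), 'clock': np.float64(11.3), 'force': array([-1.5126,  1.1303,  6.5874]), 'moment': array([0.3408, 0.3686, 0.08  ]), 'qpos': array([ 0.5452,  0.6918, -0.1472,  1.9315,  0.1862,  0.5303, -0.7236]), 'grip_width': np.float64(0.0667), 'finger_force': np.float64(32.0103)}
```

Run:
```python
from h import *
s=observe();f=np.radians
print("lift .12",toolmove(s["position"]+[0,0,.12],s["tool_rot"]))
print("A",toolmove([.44,-.20,.22],[np.pi,f(-40),f(-2)]))
a=dict(position=np.array([.44,-.20,.22]),tool_rot=[np.pi,f(-40),f(-2)])
print("A->B",toolmove([.544,-.045,.141],[np.pi,f(-40),f(-2)],a))
```

```text
lift .12 [ 1.0e-04  2.0e-04 -2.4e-01  0.0e+00  0.0e+00  0.0e+00]
A [ 0.0461 -0.1723 -0.4417 -0.1016  0.3224  0.28  ]
A->B [ 0.0494 -0.3171  0.2477  0.      0.      0.    ]
```

Request:
{"fn": "play_rows", "kwargs": {"deltas": [[0,0,-0.03,0,0,0,0.5],[0,0,-0.08,0,0,0,0.5],[0,0,-0.15,0,0,0,0.5],[0.006,-0.024,-0.22,-0.014,0.045,0.04,0.5],[0.013,-0.049,-0.27,-0.029,0.09,0.08,0.5],[0.02,-0.074,-0.32,-0.043,0.137,0.12,0.5],[0.026,-0.098,-0.36,-0.058,0.184,0.16,0.5],[0.033,-0.123,-0.4,-0.072,0.23,0.2,0.5],[0.04,-0.148,-0.44,-0.087,0.276,0.24,0.5],[0.046,-0.172,-0.442,-0.102,0.322,0.28,0.5]]}}

```text
clock: 12.3
position: [0.4485, -0.2055, 0.2173]
tool_rot: [3.12, -0.616, 0.074]
force: [0.6, 0.3, -2.4]
grip_width: 0.0667
finger_force: 35.1
```

Request:
{"fn": "play_rows", "kwargs": {"deltas": [[0,0,0,0,0,0,0.5],[0,0,0,0,0,0,0.5]]}}

```text
clock: 12.5
position: [0.4486, -0.2067, 0.216]
tool_rot: [3.122, -0.613, 0.074]
force: [0.1, -0.1, -2.3]
grip_width: 0.0663
finger_force: 35.1
```

Run:
```python
from h import *
s=observe();f=np.radians
print({k:np.round(s[k],4) for k in("position","tool_rot","clock","force","moment","qpos","grip_width","finger_force")})
print(toolmove([.544,-.045,.141],[np.pi,f(-40),f(-2)]))
```

```text
{'position': array([ 0.4486, -0.2067,  0.216 ]), 'tool_rot': array([ 3.1222, -0.6127,  0.0743]), 'clock': np.float64(12.5), 'force': array([ 0.0957, -0.1017, -2.3058]), 'moment': array([-0.0856,  0.9608,  0.0163]), 'qpos': array([ 1.2895,  0.174 , -0.8079,  2.3403, -0.9002,  0.2399, -0.1443]), 'grip_width': np.float64(0.0663), 'finger_force': np.float64(35.0765)}
[ 0.089  -0.3131  0.2399 -0.0226  0.0404  0.0418]
```

Request:
{"fn": "play_rows", "kwargs": {"deltas": [[0.01,-0.035,0.03,-0.002,0.004,0.004,0.5],[0.02,-0.07,0.06,-0.005,0.009,0.009,0.5],[0.03,-0.105,0.09,-0.007,0.013,0.014,0.5],[0.04,-0.14,0.12,-0.01,0.018,0.018,0.5],[0.05,-0.175,0.15,-0.012,0.022,0.023,0.5],[0.06,-0.21,0.18,-0.015,0.027,0.028,0.5],[0.07,-0.245,0.2,-0.018,0.032,0.033,0.5],[0.08,-0.28,0.22,-0.02,0.036,0.038,0.5],[0.089,-0.313,0.24,-0.023,0.04,0.042,0.5],[0.089,-0.313,0.24,-0.023,0.04,0.042,0.5]]}}

```text
clock: 13.5
position: [0.4947, -0.1346, 0.2113]
tool_rot: [3.115, -0.599, 0.028]
force: [-0.4, 0.3, -3.1]
grip_width: 0.0666
finger_force: 36.6
```

Request:
{"fn": "play_rows", "kwargs": {"deltas": [[0,0,0,0,0,0,0.5],[0,0,0,0,0,0,0.5]]}}

```text
clock: 13.7
position: [0.4944, -0.1341, 0.2109]
tool_rot: [3.116, -0.599, 0.028]
force: [-0.1, -0.2, -2.1]
grip_width: 0.0663
finger_force: 36.6
```

Run:
```python
from h import *
s=observe();f=np.radians
print({k:np.round(s[k],4) for k in("position","tool_rot","clock","force","moment","qpos","grip_width","finger_force")})
print(toolmove([.544,-.045,.141],[np.pi,f(-40),f(-2)]))
```

```text
{'position': array([ 0.4944, -0.1341,  0.2109]), 'tool_rot': array([ 3.1157, -0.5991,  0.0281]), 'clock': np.float64(13.7), 'force': array([-0.1153, -0.193 , -2.1351]), 'moment': array([-0.0231,  0.8873, -0.0432]), 'qpos': array([ 0.0204,  0.1111,  0.2352,  2.3929, -1.2474,  0.1625, -0.1077]), 'grip_width': np.float64(0.0663), 'finger_force': np.float64(36.5815)}
[ 0.0072 -0.1798  0.1695 -0.0058  0.047   0.0246]
```

```bash
cat > kin.py <<'E'
import numpy as np
from scipy.spatial.transform import Rotation as Ro
D=[([1.079,.5215,-.036,1.5995,.021,1.021,-.113],[.256,-.57,.196],[-3.14,0,.422]),
([.391,.262,-.65,1.515,.159,1.419,-.004],[.529,.001,.400],[-3.141,0,1.833]),
([.3537,.3947,-.6267,1.7908,.2637,1.0424,-.108],[.5301,.0054,.2255],[-3.1401,-.0005,1.834]),
([.2092,.3812,-.5491,1.7937,.2274,1.0319,-.5849],[.5273,.0521,.2255],[-3.1397,.0002,1.4118]),
([.0782,.2824,-.4779,1.4303,.1291,1.4613,-.9731],[.5446,.0943,.415],[-3.1408,.0009,.9954]),
([.5869,.3293,-.2064,1.7306,.0744,1.0884,-.6353],[.4663,-.2777,.2615],[3.1411,-.0009,.5786]),
([.5635,.588,-.1723,1.9083,.1563,.6568,-.6977],[.4682,-.2846,.0619],[3.1406,-.0007,.5774]),
([.5452,.6918,-.1472,1.9315,.1862,.5303,-.7236],[.4678,-.2849,-.0008],[3.1408,-.0004,.5766]),
([1.2895,.174,-.8079,2.3403,-.9002,.2399,-.1443],[.4486,-.2067,.216],[3.1222,-.6127,.0743]),
([.0204,.1111,.2352,2.3929,-1.2474,.1625,-.1077],[.4944,-.1341,.2109],[3.1157,-.5991,.0281])]
def fk(q,P):
    s=P["s"];R=Ro.identity();p=np.zeros(3)
    for i in range(7):
        p=p+R.apply(P["t"][i]);a=[0,0,0];ax=2 if i%2==0 else 1;a[ax]=s[i]*(q[i]+P["o"][i]);R=R*Ro.from_rotvec(a)
    p=p+R.apply(P["t"][7]);return p,R*Ro.from_rotvec(P["e"])
def unpack(x,s):
    return dict(s=s,t=x[:24].reshape(8,3),o=x[24:31],e=x[31:34])
def fit():
    import itertools;from scipy.optimize import least_squares
    best=None
    for sg in itertools.product([1,-1],repeat=4):
      for yaw in(0,np.pi/2,np.pi,-np.pi/2):
        s=[sg[0],1,sg[1],1,sg[2],1,sg[3]]
        x0=np.zeros(34);x0[2]=.3;x0[8]=.4;x0[14]=.4;x0[23]=.3;x0[33]=yaw
        def f(x):
            P=unpack(x,s);r=[]
            for q,p,e in D:
                a,R=fk(q,P);r+=list((a-p)*10)+list((Ro.from_euler("xyz",e).inv()*R).as_rotvec()*3)
            return np.r_[r,(x-x0)[:24]*.01,(x-x0)[24:]*.05]
        o=least_squares(f,x0,max_nfev=40)
        if best is None or o.cost<best[0]: best=(o.cost,o.x,s,f(o.x)[:60])
    return best
if __name__=="__main__":
    import pickle
    c,x,s,r=fit();P=unpack(x,s);print(c,s,"max pos mm",abs(r.reshape(-1,6)[:,:3]).max()*100,"rot",abs(r.reshape(-1,6)[:,3:]).max()/3)
    print(np.round(P["t"],3),np.round(P["o"],3),np.round(P["e"],3));pickle.dump(P,open("P.pkl","wb"))
E
time python3 kin.py
```

```text
4.703616491914177e-05 [-1, 1, -1, 1, -1, 1, -1] max pos mm 0.443127404645971 rot 0.001377452250874952
[[ 0.    -0.     0.31 ]
 [-0.    -0.011  0.01 ]
 [-0.    -0.011  0.465]
 [ 0.002 -0.019  0.065]
 [ 0.002 -0.019  0.41 ]
 [-0.001 -0.     0.01 ]
 [ 0.002 -0.     0.031]
 [ 0.    -0.     0.331]] [-0.  0.  0. -0.  0. -0. -0.] [-0.     0.     1.571]
real	1m52.787s
user	1m51.803s
sys	0m0.151s
```

```bash
cat > ik.py <<'E'
from kin import *
import pickle;from scipy.optimize import least_squares
P=pickle.load(open("P.pkl","rb"))
lo=np.array([-2.91,-.3,-1.5,.17,-1.26,.16,-2.52]);hi=np.array([2.91,2.13,1.42,2.43,4.41,1.93,2.52])
def ik(pos,rpy,q0,w=.002,qm=None):
    T=Ro.from_euler("xyz",rpy);qm=(lo+hi)/2 if qm is None else qm
    f=lambda q:np.r_[(fk(q,P)[0]-pos)*10,(T.inv()*fk(q,P)[1]).as_rotvec()*3,w*(q-qm)]
    o=least_squares(f,np.clip(q0,lo+.02,hi-.02),bounds=(lo+.01,hi-.01),max_nfev=100);r=o.fun[:6]
    return o.x,np.linalg.norm(r[:3])*100,np.linalg.norm(r[3:])/3
E
python3 - <<'E'
from ik import *
rng=np.random.default_rng(0);f=np.radians
for name,pos in(("pre",[.544,-.045,.141]),("hang",[.544,.036,.121])):
  for lean in(40,35):
    for yaw in(-2,178):
      S=[]
      for _ in range(25):
        rpy=[np.pi,f(-lean),f(-2)] if yaw<90 else (Ro.from_euler("xyz",[np.pi,f(-lean),f(-2)])*Ro.from_rotvec([0,0,np.pi])).as_euler("xyz")
        q,ep,er=ik(pos,rpy,rng.uniform(lo,hi))
        if ep<1 and er<.01: S.append((np.min(np.minimum(q-lo,hi-q)),q))
      S.sort(key=lambda t:-t[0]);print(name,lean,yaw,len(S),[(round(m,2),np.round(q,2)) for m,q in S[:3]])
E
```

```text
pre 40 -2 0 []
pre 40 178 0 []
pre 35 -2 12 [(np.float64(0.01), array([-0.15,  0.32,  0.11,  2.42,  3.04,  0.2 ,  1.58])), (np.float64(0.01), array([-0.15,  0.32,  0.11,  2.42,  3.04,  0.2 ,  1.58])), (np.float64(0.01), array([-0.15,  0.32,  0.11,  2.42,  3.04,  0.2 ,  1.58]))]
pre 35 178 17 [(np.float64(0.05), array([ 0.71,  0.44, -0.94,  2.38,  1.94,  0.44, -0.37])), (np.float64(0.05), array([ 0.66,  0.42, -0.87,  2.38,  1.98,  0.41, -0.41])), (np.float64(0.05), array([ 0.6 ,  0.4 , -0.79,  2.38,  2.02,  0.38, -0.47]))]
hang 40 -2 0 []
hang 40 178 0 []
hang 35 -2 12 [(np.float64(0.01), array([-0.16,  0.37, -0.17,  2.42,  2.31,  0.34,  2.12])), (np.float64(0.01), array([-0.16,  0.37, -0.17,  2.42,  2.31,  0.34,  2.12])), (np.float64(0.01), array([-0.16,  0.37, -0.17,  2.42,  2.31,  0.34,  2.12]))]
hang 35 178 15 [(np.float64(0.04), array([ 0.55,  0.56, -1.07,  2.39,  1.87,  0.7 , -0.47])), (np.float64(0.03), array([ 0.29,  0.44, -0.72,  2.4 ,  1.99,  0.52, -0.65])), (np.float64(0.03), array([ 0.29,  0.44, -0.72,  2.4 ,  1.99,  0.52, -0.65]))]
```

```bash
cat >> ik.py <<'E'
f=np.radians
ROD=np.array([.5495,.0357,.1985])
def pose(rodmug,lean,yaw,dy=0):
    R=Ro.from_euler("xyz",[np.pi,f(-lean),f(yaw)]);t=np.array([rodmug[0],0,-rodmug[1]])/1000
    return ROD+[0,dy,0]-R.apply(t),R.as_euler("xyz")
def solve(pos,rpy,q0):
    "maximise margin"
    q,ep,er=ik(pos,rpy,q0,w=.01);return q,ep,er,np.min(np.minimum(q-lo,hi-q))
E
cat > s.py <<'E'
from ik import *
rng=np.random.default_rng(0)
Q=[np.array([a,.4,b,2.3,c,.5,d]) for a,b,c,d in((-.2,.1,2.8,1.5),(.5,-.9,1.9,.8),(-.6,.8,3.8,1.0),(0,0,1.5,0),(.6,.3,-.8,0),(-.6,.8,-.8,0))]
for lean in(35,40):
  for yaw in(-40,-25,-12,12,25,40):
    out=[]
    for rod,dy in(((41.6,41.4),-.08),((53,56),0)):
      p,r=pose(rod,lean,yaw,dy);S=[solve(p,r,q) for q in Q];S=[(m,q) for q,ep,er,m in S if ep<1.5 and er<.01]
      out.append(max(S,key=lambda t:t[0]) if S else None)
    print(lean,yaw,[None if o is None else (round(o[0],2),np.round(o[1],2).tolist()) for o in out])
E
python3 s.py
```

```text
35 -40 [(np.float64(0.1), [-0.04, 0.41, -0.44, 2.27, 1.36, 0.73, 2.42]), (np.float64(0.21), [-0.13, 0.5, -0.56, 2.21, 1.32, 0.88, 2.31])]
35 -25 [(np.float64(0.05), [-0.32, 0.34, 0.02, 2.38, 1.69, 0.39, 2.37]), (np.float64(0.1), [-0.27, 0.41, -0.29, 2.33, 1.55, 0.6, 2.33])]
35 -12 [(np.float64(0.01), [-0.2, 0.32, 0.02, 2.42, 2.23, 0.27, 2.14]), (np.float64(0.01), [-0.57, 0.38, 0.19, 2.42, 2.13, 0.31, 2.02])]
35 12 [(np.float64(0.01), [0.32, 0.33, -0.27, 2.38, 3.63, 0.17, 1.36]), (np.float64(0.01), [0.15, 0.37, -0.35, 2.42, 2.79, 0.26, 2.01])]
35 25 [(np.float64(0.01), [1.08, 0.57, -1.11, 2.29, 1.37, 0.17, -2.27]), (np.float64(0.02), [0.35, 0.4, -0.43, 2.37, 3.61, 0.18, 1.52])]
35 40 [(np.float64(0.09), [1.13, 0.64, -1.09, 2.17, 0.3, 0.25, -0.89]), (np.float64(0.01), [0.62, 0.48, -0.62, 2.26, -1.25, 0.17, 0.45])]
40 -40 [(np.float64(0.12), [-0.19, 0.43, -0.31, 2.31, 1.49, 0.75, 2.23]), (np.float64(0.19), [-0.25, 0.52, -0.46, 2.24, 1.41, 0.91, 2.17])]
40 -25 [(np.float64(0.01), [-0.17, 0.37, -0.2, 2.42, 1.88, 0.57, 2.15]), (np.float64(0.05), [-0.43, 0.44, -0.15, 2.38, 1.73, 0.64, 2.1])]
40 -12 [None, (np.float64(0.01), [0.47, 0.67, -1.17, 2.42, 1.87, 1.04, 2.44])]
40 12 [(np.float64(0.01), [0.68, 0.42, -0.68, 2.42, 2.98, 0.29, 2.08]), None]
40 25 [(np.float64(0.06), [0.16, 0.4, 0.11, 2.37, 4.31, 0.5, 1.0]), (np.float64(0.01), [0.32, 0.43, -0.36, 2.42, 3.57, 0.35, 1.59])]
40 40 [(np.float64(0.02), [1.21, 0.72, -1.15, 2.2, 0.4, 0.18, -0.93]), (np.float64(0.13), [1.13, 0.9, -1.37, 2.28, 1.59, 0.37, -2.21])]
```

```bash
cat > s2.py <<'E'
from ik import *
AX=np.array([.6345,.033])
g=np.linspace(-1,1,9)
body=np.array([[.042*a,.042*b,z] for a in g for b in g for z in np.linspace(.110,.26,16)])
fing=np.array([[.011*a,s*b,z] for a in g for s in(-1,1) for b in(.034,.048) for z in np.linspace(.045,.11,8)])
fop=fing*[1,57/48,1]
camb=np.array([[.063+.02*a,.025*b,z] for a in g for b in g for z in np.linspace(.16,.23,5)])
def clr(p,rpy,pts):
    X=p+Ro.from_euler("xyz",rpy).apply(pts*[1,1,-1]);r=np.hypot(*(X[:,:2]-AX).T);z=X[:,2]
    dr=np.maximum(np.maximum(.107-r,r-.115),0);dz=np.maximum(np.maximum(.246-z,z-.286),0);return 1000*np.hypot(dr,dz).min()
if __name__=="__main__":
  Q=[np.array([a,.4,b,2.3,c,.5,d]) for a,b,c,d in((-.2,.1,2.8,1.5),(.5,-.9,1.9,.8),(-.2,-.4,1.4,2.3),(-.6,.8,3.8,1.0))]
  for lean in(25,30,35,40):
   for yaw in(-30,-25,-20,-15,-10,0):
    out=[]
    for rod,dy in(((42,42),-.06),((42,42),0),((53,56),0)):
      p,r=pose(rod,lean,yaw,dy);S=[solve(p,r,q) for q in Q];S=[(m,q) for q,ep,er,m in S if ep<1.5 and er<.01]
      m=max(S,key=lambda t:t[0]) if S else (-1,)
      out+=[round(m[0],2),[round(clr(p,r,x)) for x in(body,fop,camb)]]
    print(lean,yaw,out)
E
python3 s2.py
```

```text
25 -30 [-1, [0, 0, 20], -1, [0, 15, 22], -1, [0, 26, 8]]
25 -25 [-1, [0, 0, 20], -1, [0, 18, 23], -1, [0, 29, 9]]
25 -20 [-1, [0, 5, 22], -1, [0, 21, 24], -1, [3, 32, 10]]
25 -15 [-1, [0, 10, 23], -1, [0, 24, 25], -1, [3, 34, 11]]
25 -10 [-1, [0, 14, 25], -1, [0, 26, 26], -1, [4, 37, 12]]
25 0 [-1, [0, 24, 28], -1, [0, 29, 26], -1, [4, 39, 12]]
30 -30 [-1, [0, 4, 17], -1, [0, 20, 23], np.float64(0.01), [2, 32, 9]]
30 -25 [-1, [0, 5, 20], -1, [0, 23, 24], -1, [5, 34, 10]]
30 -20 [-1, [0, 10, 22], -1, [0, 26, 25], -1, [7, 37, 11]]
30 -15 [np.float64(0.01), [0, 15, 24], -1, [2, 28, 26], np.float64(0.01), [8, 39, 12]]
30 -10 [np.float64(0.01), [0, 20, 26], -1, [3, 31, 27], np.float64(0.01), [8, 41, 13]]
30 0 [np.float64(0.01), [5, 29, 29], np.float64(0.01), [4, 33, 27], np.float64(0.01), [9, 44, 13]]
35 -30 [np.float64(0.09), [0, 10, 17], np.float64(0.1), [0, 26, 24], np.float64(0.14), [6, 37, 10]]
35 -25 [np.float64(0.07), [0, 11, 20], np.float64(0.09), [2, 28, 25], np.float64(0.1), [9, 40, 11]]
35 -20 [np.float64(0.01), [0, 16, 23], np.float64(0.08), [5, 31, 27], np.float64(0.06), [11,
[... 172 characters left out ...]
 35, 29], np.float64(0.01), [13, 46, 15]]
35 0 [np.float64(0.01), [10, 34, 31], np.float64(0.01), [9, 38, 29], np.float64(0.01), [14, 48, 15]]
40 -30 [np.float64(0.05), [0, 16, 18], np.float64(0.1), [4, 31, 26], np.float64(0.09), [11, 43, 12]]
40 -25 [np.float64(0.01), [0, 18, 22], np.float64(0.06), [7, 33, 28], np.float64(0.05), [14, 45, 14]]
40 -20 [np.float64(0.01), [0, 22, 25], np.float64(0.02), [10, 36, 29], np.float64(0.01), [16, 47, 15]]
40 -15 [np.float64(0.01), [1, 26, 27], np.float64(0.01), [12, 38, 30], np.float64(0.01), [17, 49, 16]]
40 -10 [-1, [6, 31, 30], np.float64(0.01), [13, 40, 31], np.float64(0.01), [18, 51, 17]]
40 0 [-1, [15, 39, 34], -1, [14, 42, 32], -1, [19, 53, 18]]
```

```bash
cat > s3.py <<'E'
from s2 import *
rng=np.random.default_rng(1)
Q=[np.array([a,.4,b,2.3,c,.5,d]) for a in(-.5,.5) for b in(-.7,.3) for c in(1.,2.2,3.5) for d in(-1.5,1.)]
F=Ro.from_rotvec([0,0,np.pi])
for flip in(0,1):
 for lean in(35,40,45):
  for yaw in(-15,0,10,20,28):
    out=[]
    for rod,dy in(((42,42),-.06),((53,56),0)):
      p,r=pose(rod,lean,yaw,dy);rr=(Ro.from_euler("xyz",r)*F).as_euler("xyz") if flip else r
      S=[solve(p,rr,q) for q in Q];S=[(m,q) for q,ep,er,m in S if ep<2 and er<.015]
      m=max(S,key=lambda t:t[0]) if S else (-1,np.zeros(7))
      out+=[round(m[0],2),np.round(m[1],2).tolist(),round(clr(p,r,body))]
    print(flip,lean,yaw,*out)
E
time python3 s3.py
```

```text
0 35 -15 0.01 [-0.48, 0.34, 0.25, 2.42, 2.17, 0.25, 2.06] 0 0.01 [-0.87, 0.45, 0.55, 2.42, 2.4, 0.21, 1.66] 12
0 35 0 0.01 [0.07, 0.31, -0.21, 2.42, 2.57, 0.23, 2.06] 10 0.01 [0.15, 0.39, -0.53, 2.42, 2.14, 0.42, 2.37] 14
0 35 10 0.03 [0.18, 0.32, -0.2, 2.4, 3.37, 0.19, 1.52] 18 0.01 [0.2, 0.38, -0.44, 2.42, 2.57, 0.29, 2.18] 13
0 35 20 0.01 [0.41, 0.35, -0.36, 2.35, 4.07, 0.17, 1.07] 24 0.03 [0.15, 0.38, -0.26, 2.4, 3.47, 0.23, 1.52] 10
0 35 28 0.01 [1.06, 0.58, -1.11, 2.28, 1.32, 0.17, -2.19] 26 0.01 [0.4, 0.41, -0.45, 2.35, 3.85, 0.17, 1.36] 5
0 40 -15 0.01 [0.63, 0.6, -1.17, 2.42, 1.86, 0.93, 2.51] 1 0.01 [0.11, 0.49, -0.71, 2.42, 1.89, 0.79, 2.24] 17
0 40 0 -1 [0.0, 0.0, 0.0, 0.0, 0.0, 0.0, 0.0] 15 -1 [0.0, 0.0, 0.0, 0.0, 0.0, 0.0, 0.0] 19
0 40 10 -1 [0.0, 0.0, 0.0, 0.0, 0.0, 0.0, 0.0] 22 -1 [0.0, 0.0, 0.0, 0.0, 0.0, 0.0, 0.0] 17
0 40 20 0.02 [0.27, 0.38, -0.16, 2.41, 3.89, 0.37, 1.26] 28 0.01 [0.69, 0.54, -0.91, 2.42, 2.6, 0.37, 2.51] 15
0 40 28 0.06 [0.12, 0.41, 0.12, 2.37, 4.34, 0.52, 0.99] 31 0.02 [0.18, 0.43, -0.16, 2.41, 3.88, 0.41, 1.33] 10
0 45 -15 -1 [0.0, 0.0, 0.0, 0.0
[... 1374 characters left out ...]
4] 28 0.01 [0.89, 0.69, -1.2, 2.42, 2.23, 0.51, -0.21] 15
1 40 28 0.01 [1.11, 0.65, -1.16, 2.33, 2.02, 0.17, 0.3] 31 0.05 [0.96, 0.7, -1.18, 2.38, 2.22, 0.35, -0.0] 10
1 45 -15 -1 [0.0, 0.0, 0.0, 0.0, 0.0, 0.0, 0.0] 6 -1 [0.0, 0.0, 0.0, 0.0, 0.0, 0.0, 0.0] 22
1 45 0 -1 [0.0, 0.0, 0.0, 0.0, 0.0, 0.0, 0.0] 19 -1 [0.0, 0.0, 0.0, 0.0, 0.0, 0.0, 0.0] 23
1 45 10 -1 [0.0, 0.0, 0.0, 0.0, 0.0, 0.0, 0.0] 27 -1 [0.0, 0.0, 0.0, 0.0, 0.0, 0.0, 0.0] 22
1 45 20 0.01 [1.21, 0.89, -1.43, 2.42, 2.15, 0.57, 0.14] 33 -1 [0.0, 0.0, 0.0, 0.0, 0.0, 0.0, 0.0] 20
1 45 28 0.07 [1.21, 0.79, -1.28, 2.36, 2.24, 0.29, 0.18] 35 0.02 [1.03, 0.84, -1.28, 2.41, 2.35, 0.48, -0.03] 15
real	1m41.254s
user	1m37.660s
sys	0m0.109s
```

```bash
cat > sim.py <<'E'
from ik import *
VM=.7*np.array([1.89,1.89,2.39,2.39,3.01,3.01,3.01])
def jac(q):
    p0,R0=fk(q,P);J=np.zeros((6,7))
    for i in range(7):
        d=q.copy();d[i]+=1e-5;p,R=fk(d,P);J[:3,i]=(p-p0)/1e-5;J[3:,i]=(R*R0.inv()).as_rotvec()/1e-5
    return J
def step(q,p,R,lam=.02,n=10,null=0.):
    "one 0.1 s row toward pose p,R"
    q=q.copy();mid=(lo+hi)/2
    for _ in range(n):
        p0,R0=fk(q,P);e=np.r_[p-p0,(R*R0.inv()).as_rotvec()]
        J=jac(q);free=np.ones(7,bool)
        for _ in range(4):
            Jf=J[:,free];Ji=Jf.T@np.linalg.inv(Jf@Jf.T+lam**2*np.eye(6));dq=np.zeros(7);dq[free]=Ji@e
            if null: z=null*(mid-q)[free];dq[free]+=z-Ji@(Jf@z)
            bad=free&(((q+dq)<lo)|((q+dq)>hi))
            if not bad.any(): break
            free&=~bad
        k=max(1,np.max(abs(dq)/(VM*.1/n)));q=np.clip(q+dq/k,lo,hi)
    return q
def run(q,p1,R1,N,**kw):
    p0,R0=fk(q,P);w=(R0.inv()*R1).as_rotvec()
    for i in range(1,N+1): q=step(q,p0+(p1-p0)*i/N,R0*Ro.from_rotvec(w*i/N),**kw)
    return q
if __name__=="__main__":
    for null in(0,.005,.02):
      for a,b in((0,1),(1,2),(2,3),(3,4),(4,5),(5,7),(7,8),(8,9)):
        q=run(np.array(D[a][0]),np.array(D[b][1]),Ro.from_euler("xyz",D[b][2]),15,null=null)
        print(null,a,b,np.round(q-D[b][0],2))
E
python3 sim.py
```

```text
0 0 1 [-0.03 -0.01  0.05  0.   -0.01 -0.    0.01]
0 1 2 [-0. -0.  0.  0. -0. -0. -0.]
0 2 3 [-0. -0.  0.  0.  0. -0. -0.]
0 3 4 [ 0.02  0.   -0.02 -0.    0.01  0.   -0.01]
0 4 5 [ 0.  0. -0.  0.  0. -0. -0.]
0 5 7 [ 0. -0. -0. -0.  0.  0. -0.]
0 7 8 [ 0.19  0.04 -0.22 -0.01  0.26 -0.04 -0.25]
0 8 9 [ 0.03 -0.   -0.03 -0.    0.02 -0.   -0.01]
0.005 0 1 [-0.11 -0.02  0.15  0.   -0.04 -0.01  0.04]
0.005 1 2 [-0.06 -0.01  0.08  0.   -0.04 -0.01  0.04]
0.005 2 3 [-0.04 -0.01  0.05  0.   -0.02 -0.01  0.02]
0.005 3 4 [-0.05 -0.01  0.06  0.   -0.02 -0.    0.02]
0.005 4 5 [-0.07 -0.    0.09  0.   -0.03 -0.01  0.03]
0.005 5 7 [ 0.01  0.   -0.02 -0.    0.02  0.   -0.02]
0.005 7 8 [ 0.23  0.06 -0.27 -0.01  0.35 -0.05 -0.34]
0.005 8 9 [ 0.03 -0.   -0.03 -0.    0.02 -0.   -0.02]
0.02 0 1 [-0.23 -0.03  0.3   0.01 -0.08 -0.02  0.07]
0.02 1 2 [-0.11 -0.02  0.16  0.01 -0.07 -0.02  0.07]
0.02 2 3 [-0.08 -0.01  0.11  0.   -0.05 -0.01  0.04]
0.02 3 4 [-0.12 -0.01  0.16  0.01 -0.05 -0.01  0.04]
0.02 4 5 [-0.13 -0.01  0.17  0.01 -0.06 -0.01  0.06]
0.02 5 7 [ 0.05  0.   -0.06 -0.    0.07  0.01 -0.07]
0.02 7 8 [ 0.28  0.08 -0.33 -0.01  0.48 -0.06 -0.47]
0.02 8 9 [ 0.04 -0.   -0.04 -0.    0.04 -0.   -0.04]
```

```bash
cat > plan.py <<'E'
from sim import *
def show(t,q):
    p,R=fk(q,P);z=R.apply([0,0,1]);print(t,"q",np.round(q,2).tolist(),"p",np.round(p,3).tolist(),"rpy",np.round(np.degrees(R.as_euler("xyz")),1).tolist(),"m",round(np.min(np.minimum(q-lo,hi-q)),3))
if __name__=="__main__":
    q=np.array(D[9][0]);show("now",q)
    p,R=pose((42,42),35,12,-.08);R=Ro.from_euler("xyz",R)
    g=ik(p,R.as_euler("xyz"),np.array([.18,.32,-.2,2.4,3.3,.2,1.5]),w=.01);show("goal",g[0]);print(g[1:])
    G=g[0]
    W=[np.array([.55,.25,-.25,2.2,.0,.35,-.4]),np.array([.55,.25,-.25,2.2,1.2,.35,.4]),np.array([.5,.25,-.25,2.2,2.3,.3,1.0]),np.array([.45,.25,-.25,2.25,3.2,.25,1.5]),G]
    q0=q.copy()
    for i,w in enumerate(W):
        pw,Rw=fk(w,P)
        q=run(q,pw,Rw,10);show(f"via{i}",q);e=fk(q,P);print("  err",np.round((e[0]-pw)*1000,1),np.round(np.degrees((Rw.inv()*e[1]).magnitude()),1))
E
python3 plan.py
```

```text
now q [0.02, 0.11, 0.24, 2.39, -1.25, 0.16, -0.11] p [0.494, -0.134, 0.211] rpy [178.5, -34.3, 1.6] m 0.003
goal q [0.33, 0.34, -0.28, 2.38, 3.61, 0.17, 1.38] p [0.539, -0.046, 0.14] rpy [180.0, -35.0, 12.0] m 0.01
(np.float64(0.017107077703500412), np.float64(0.00010024049779547847))
via0 q [-0.02, 0.26, 0.42, 2.23, -0.53, 0.37, 0.12] p [0.478, -0.203, 0.169] rpy [162.8, -10.9, 50.5] m 0.204
  err [ 0. -0. -0.] 0.0
via1 q [-0.08, 0.26, 0.48, 2.21, 0.71, 0.2, 0.75] p [0.5, -0.329, 0.214] rpy [-168.5, 32.2, 154.6] m 0.039
  err [-0.3  6.2  0.5] 5.1
via2 q [0.07, 0.25, 0.25, 2.22, 2.7, 0.23, 0.56] p [0.614, -0.302, 0.286] rpy [-129.2, -12.5, -108.2] m 0.074
  err [0. 0. 0.] 0.0
via3 q [0.12, 0.24, 0.14, 2.27, 3.53, 0.29, 1.14] p [0.636, -0.185, 0.271] rpy [-172.5, -51.2, -17.6] m 0.127
  err [-0.  0. -0.] 0.0
via4 q [0.16, 0.33, -0.08, 2.39, 3.86, 0.22, 1.12] p [0.539, -0.046, 0.14] rpy [180.0, -35.0, 12.0] m 0.041
  err [ 0. -0.  0.] 0.0
```

```bash
cat > plan2.py <<'E'
from plan import *
def via(c,q3,q5,q6,q7,q0=(.5,.3,2.2)):
    mk=lambda x:np.array([x[0],x[1],q3,x[2],q5,q6,q7])
    o=least_squares(lambda x:fk(mk(x),P)[0]-c,q0,bounds=(lo[[0,1,3]],hi[[0,1,3]]));return mk(o.x)
def legs(W,q,N):
    out=[]
    for i,(w,n) in enumerate(zip(W,N)):
        pw,Rw=w if isinstance(w,tuple) else fk(w,P)
        q=run(q,pw,Rw,n);show(f"via{i}",q);e=fk(q,P);er=np.degrees((Rw.inv()*e[1]).magnitude());d=np.linalg.norm(e[0]-pw)*1000
        if d>1 or er>1: print("   ERR",round(d,1),round(er,1))
        out.append((pw,Rw,q))
    return out
def P_(rod,lean,yaw,dy): 
    p,r=pose(rod,lean,yaw,dy);return p,Ro.from_euler("xyz",r)
if __name__=="__main__":
    c=np.array([.47,-.26,.27])
    W=[via(c,.2,a,b,d) for a,b,d in((-.2,.35,0.),(.5,.4,.25),(1.2,.4,.5),(1.9,.35,.8),(2.6,.3,1.1),(3.4,.25,1.3))]
    for lean,yaw in((35,12),(36,15),(38,18),(38,22)):
        print(lean,yaw)
        H=[P_((42,42),lean,yaw,-.14),P_((42,42),lean,yaw,-.06),P_((42,42),lean,yaw,0),P_((53,56),lean,yaw,0)]
        legs(W+H,np.array(D[9][0]),[12]+[10]*5+[15,8,8,6])
E
python3 plan2.py
```

```text
35 12
via0 q [-0.05, 0.04, 0.51, 2.23, -0.25, 0.35, 0.05] p [0.47, -0.26, 0.27] rpy [150.2, -8.3, 57.4] m 0.192
via1 q [-0.17, 0.03, 0.45, 2.24, 0.48, 0.39, 0.28] p [0.47, -0.26, 0.27] rpy [163.0, 26.9, 108.9] m 0.188
via2 q [-0.25, 0.02, 0.4, 2.36, 1.2, 0.39, 0.5] p [0.47, -0.26, 0.27] rpy [-154.8, 32.7, 178.4] m 0.069
via3 q [-0.04, 0.07, 0.23, 2.43, 1.9, 0.35, 0.8] p [0.489, -0.27, 0.268] rpy [-132.8, 3.3, -130.6] m 0.0
via4 q [0.32, 0.12, -0.03, 2.42, 2.51, 0.31, 1.2] p [0.51, -0.282, 0.266] rpy [-138.8, -31.0, -89.8] m 0.009
via5 q [0.57, 0.11, -0.16, 2.42, 3.24, 0.24, 1.47] p [0.501, -0.277, 0.267] rpy [-176.8, -49.0, -25.8] m 0.014
via6 q [0.56, 0.37, -0.36, 2.33, 4.13, 0.16, 1.02] p [0.539, -0.106, 0.14] rpy [180.0, -35.0, 12.0] m 0.0
via7 q [0.1, 0.32, -0.08, 2.4, 3.7, 0.21, 1.23] p [0.539, -0.026, 0.14] rpy [-180.0, -35.0, 12.0] m 0.03
via8 q [-0.22, 0.32, 0.09, 2.42, 3.44, 0.22, 1.32] p [0.539, 0.034, 0.14] rpy [-180.0, -35.0, 12.0] m 0.007
via9 q [-0.08, 0.36, -0.08, 2.43, 3.17, 0.26, 1.61] p [0.539, 0.033, 0.122] rpy [-180.0, -35.0, 12.0] m 0.0
36 15
via0 q [-0.05, 0.04,
[... 2518 characters left out ...]
] rpy [-132.8, 3.3, -130.6] m 0.0
via4 q [0.32, 0.12, -0.03, 2.42, 2.51, 0.31, 1.2] p [0.51, -0.282, 0.266] rpy [-138.8, -31.0, -89.8] m 0.009
via5 q [0.57, 0.11, -0.16, 2.42, 3.24, 0.24, 1.47] p [0.501, -0.277, 0.267] rpy [-176.8, -49.0, -25.8] m 0.014
via6 q [0.88, 0.47, -0.65, 2.3, 4.39, 0.16, 1.03] p [0.542, -0.104, 0.135] rpy [179.9, -38.1, 22.0] m 0.002
   ERR 5.6 0.2
via7 q [0.51, 0.39, -0.43, 2.37, 3.93, 0.23, 1.29] p [0.543, -0.027, 0.14] rpy [-180.0, -38.0, 22.0] m 0.059
via8 q [0.2, 0.36, -0.27, 2.41, 3.63, 0.27, 1.42] p [0.543, 0.033, 0.14] rpy [-180.0, -38.0, 22.0] m 0.021
via9 q [0.15, 0.4, -0.22, 2.42, 3.58, 0.33, 1.48] p [0.543, 0.033, 0.122] rpy [-180.0, -38.0, 22.0] m 0.007
```

```bash
cat > plan3.py <<'E'
from plan2 import *
from s2 import clr,body,fing,fop,camb
def go(lean,yaw,c=np.array([.53,-.27,.30]),V=((-.2,.35,0.),(.5,.4,.25),(1.2,.4,.5),(1.9,.35,.8),(2.6,.3,1.1),(3.4,.25,1.3)),rod=(42,42)):
    W=[via(c,.2,a,b,d) for a,b,d in V]
    up=lambda b,dz,l:(P_((53,56),lean,yaw,0)[0]-[b*np.cos(f(yaw)),b*np.sin(f(yaw)),-dz],P_((53,56),l,yaw,0)[1])
    H=[P_(rod,lean,yaw,-.14),P_(rod,lean,yaw,-.06),P_(rod,lean,yaw,0),P_((53,56),lean,yaw,0),up(.008,.03,lean+.5),up(.015,.065,lean+1.5),up(.03,.14,lean)]
    o=legs(W+H,np.array(D[9][0]),[12]+[10]*5+[15,8,8,6,6,6,8])
    for p,R,q in o[6:]: 
        pp,RR=fk(q,P);print([round(clr(pp,RR.as_euler("xyz"),x)) for x in(body,fop,camb)],end=" ")
    print();return o
if __name__=="__main__":
    for l,y in((34,15),(35,18)): print(l,y);go(l,y)
E
python3 plan3.py
```

```text
34 15
via0 q [-0.06, 0.09, 0.5, 2.12, -0.3, 0.35, 0.1] p [0.53, -0.27, 0.3] rpy [146.7, -8.2, 59.5] m 0.195
via1 q [-0.23, 0.09, 0.51, 2.14, 0.42, 0.38, 0.33] p [0.53, -0.27, 0.3] rpy [160.1, 29.2, 108.2] m 0.221
via2 q [-0.34, 0.08, 0.51, 2.25, 1.18, 0.37, 0.52] p [0.53, -0.27, 0.3] rpy [-153.6, 36.0, 179.0] m 0.177
via3 q [-0.32, 0.07, 0.51, 2.37, 1.94, 0.32, 0.76] p [0.53, -0.27, 0.3] rpy [-129.6, 5.1, -129.6] m 0.057
via4 q [-0.19, 0.07, 0.49, 2.42, 2.69, 0.29, 1.01] p [0.53, -0.27, 0.3] rpy [-134.6, -31.6, -90.3] m 0.008
via5 q [-0.01, 0.08, 0.43, 2.4, 3.48, 0.26, 1.22] p [0.53, -0.27, 0.3] rpy [-176.3, -52.5, -24.3] m 0.03
via6 q [0.45, 0.36, -0.21, 2.32, 4.41, 0.22, 0.78] p [0.537, -0.106, 0.137] rpy [179.8, -34.3, 14.7] m 0.002
   ERR 3.3 0.5
via7 q [0.15, 0.33, -0.1, 2.38, 4.0, 0.19, 1.0] p [0.539, -0.027, 0.14] rpy [-180.0, -34.0, 15.0] m 0.031
via8 q [-0.17, 0.32, 0.07, 2.4, 3.71, 0.2, 1.13] p [0.539, 0.033, 0.14] rpy [-180.0, -34.0, 15.0] m 0.027
via9 q [-0.22, 0.37, 0.13, 2.42, 3.65, 0.27, 1.18] p [0.537, 0.032, 0.122] rpy [-180.0, -34.0, 15.0] m 0.009
via10 q [-0.15, 0.
[... 1216 characters left out ...]
7] p [0.54, -0.027, 0.14] rpy [-180.0, -35.0, 18.0] m 0.036
via8 q [-0.03, 0.32, -0.06, 2.4, 3.71, 0.21, 1.21] p [0.54, 0.033, 0.14] rpy [-180.0, -35.0, 18.0] m 0.03
via9 q [-0.08, 0.37, 0.0, 2.42, 3.65, 0.28, 1.27] p [0.539, 0.032, 0.122] rpy [-180.0, -35.0, 18.0] m 0.012
via10 q [0.01, 0.29, -0.1, 2.41, 3.75, 0.2, 1.18] p [0.531, 0.03, 0.152] rpy [180.0, -35.5, 18.0] m 0.016
via11 q [-0.01, 0.19, -0.05, 2.41, 4.17, 0.16, 0.75] p [0.524, 0.028, 0.187] rpy [180.0, -36.5, 18.0] m 0.0
via12 q [-0.22, 0.14, 0.15, 2.43, 4.38, 0.16, 0.52] p [0.515, 0.032, 0.202] rpy [179.6, -36.7, 18.0] m 0.0
   ERR 60.7 1.7
[60, 73, 70] [23, 45, 37] [4, 30, 26] [11, 41, 12] [14, 31, 42] [27, 18, 75] [43, 18, 93]
```

```bash
cat > p4.py <<'E'
from plan3 import *
from h import toolmove
if __name__=="__main__":
    lean,yaw=35,16
    W=[fk(via(np.array([.53,-.27,.30]),.2,a,b,d),P) for a,b,d in((-.2,.35,0.),(.5,.4,.25),(1.2,.4,.5),(1.9,.35,.8),(2.6,.3,1.1),(3.4,.25,1.3))]
    W+=[P_((42,43),lean,yaw,-.10)]
    s=None;q=np.array(D[9][0])
    for p,R in W:
        t=toolmove(p,R,s);print(t.tolist());s=dict(position=p,tool_rot=R.as_euler("xyz"))
        # sim with clipped straight moves
        for _ in range(10):
            p0,R0=fk(q,P);w=(R0.inv()*R).as_rotvec();d=p-p0
            k=min(1,f(8.59)/max(1e-9,np.linalg.norm(w)),.05/max(1e-9,np.linalg.norm(d)));q=step(q,p0+d*k,R0*Ro.from_rotvec(w*k))
        show("",q);p0,R0=fk(q,P);print("  err",np.round(np.linalg.norm(p-p0)*1000,1),np.round(np.degrees((R0.inv()*R).magnitude()),1))
E
python3 p4.py
```

```text
[0.1529, 0.2764, -0.1043, -0.065, -0.0536, -0.4894]
 q [-0.06, 0.09, 0.5, 2.12, -0.3, 0.35, 0.1] p [0.53, -0.27, 0.3] rpy [146.7, -8.2, 59.5] m 0.195
  err 0.0 0.0
[0.0, -0.0, -0.0, 0.0264, -0.0799, -0.4934]
 q [-0.23, 0.09, 0.52, 2.14, 0.42, 0.38, 0.33] p [0.53, -0.27, 0.3] rpy [160.1, 29.2, 108.2] m 0.22
  err 0.0 0.0
[0.0, -0.0, 0.0, 0.033, -0.0756, -0.4834]
 q [-0.35, 0.08, 0.52, 2.25, 1.18, 0.37, 0.52] p [0.53, -0.27, 0.3] rpy [-153.6, 36.0, 179.0] m 0.177
  err 0.0 0.0
[-0.0, -0.0, 0.0, 0.0309, -0.064, -0.4651]
 q [-0.32, 0.07, 0.51, 2.37, 1.94, 0.32, 0.76] p [0.53, -0.27, 0.3] rpy [-129.6, 5.1, -129.6] m 0.057
  err 0.0 0.0
[-0.0, 0.0, 0.0, 0.0381, -0.0437, -0.4346]
 q [-0.19, 0.07, 0.49, 2.42, 2.69, 0.29, 1.01] p [0.53, -0.27, 0.3] rpy [-134.6, -31.6, -90.3] m 0.008
  err 0.0 0.0
[0.0, -0.0, -0.0, 0.046, -0.0295, -0.4258]
 q [-0.01, 0.08, 0.44, 2.4, 3.48, 0.26, 1.21] p [0.53, -0.27, 0.3] rpy [-176.3, -52.5, -24.3] m 0.03
  err 0.0 0.0
[-0.3456, -0.3726, 0.1023, 0.2032, -0.1469, -0.2384]
 q [0.12, 0.35, 0.08, 2.36, 4.29, 0.32, 0.82] p [0.54, -0.067, 0.139] rpy [180.0, -35.0, 16.0] m 0.067
  err 0.0 0.0
```

Request:
{"fn": "play_rows", "kwargs": {"deltas": [[0.02,0.036,-0.104,-0.01,-0.01,-0.06,0.5],[0.05,0.09,-0.104,-0.02,-0.018,-0.12,0.5],[0.08,0.145,-0.104,-0.028,-0.024,-0.19,0.5],[0.11,0.2,-0.104,-0.036,-0.03,-0.26,0.5],[0.153,0.276,-0.104,-0.044,-0.037,-0.33,0.5],[0.153,0.276,-0.104,-0.052,-0.044,-0.39,0.5],[0.153,0.276,-0.104,-0.065,-0.054,-0.44,0.5],[0.153,0.276,-0.104,-0.065,-0.054,-0.489,0.5],[0.153,0.276,-0.104,-0.065,-0.054,-0.489,0.5]]}}

```text
clock: 14.6
position: [0.5279, -0.2726, 0.2992]
tool_rot: [2.56, -0.138, 1.037]
force: [-0.0, -0.4, -1.6]
grip_width: 0.0665
finger_force: 36.7
```

Request:
{"fn": "play_rows", "kwargs": {"deltas": [[0,0,0,0.003,-0.01,-0.06,0.5],[0,0,0,0.007,-0.02,-0.125,0.5],[0,0,0,0.01,-0.03,-0.19,0.5],[0,0,0,0.013,-0.04,-0.25,0.5],[0,0,0,0.017,-0.05,-0.31,0.5],[0,0,0,0.02,-0.06,-0.37,0.5],[0,0,0,0.023,-0.07,-0.43,0.5],[0,0,0,0.026,-0.08,-0.493,0.5],[0,0,0,0.026,-0.08,-0.493,0.5]]}}

```text
clock: 15.5
position: [0.5281, -0.2723, 0.2993]
tool_rot: [2.797, 0.511, 1.885]
force: [0.4, -0.2, -2.7]
grip_width: 0.0665
finger_force: 36.7
```

Run:
```python
from h import *
s=observe()
print({k:np.round(s[k],4) for k in("position","tool_rot","clock","force","qpos","grip_width","finger_force")},np.degrees(s["tool_rot"]))
```

```text
{'position': array([ 0.5281, -0.2723,  0.2993]), 'tool_rot': array([2.7971, 0.5114, 1.8848]), 'clock': np.float64(15.5), 'force': array([ 0.4103, -0.2228, -2.6706]), 'qpos': array([-0.1922,  0.0884,  0.4744,  2.1365,  0.4391,  0.3837,  0.3103]), 'grip_width': np.float64(0.0665), 'finger_force': np.float64(36.6952)} [160.26115025  29.30111865 107.99163879]
```

Tracks the simulation. Continuing through the wrist swing.

Request:
{"fn": "play_rows", "kwargs": {"deltas": [[0,0,0,0.004,-0.009,-0.06,0.5],[0,0,0,0.008,-0.019,-0.12,0.5],[0,0,0,0.012,-0.028,-0.18,0.5],[0,0,0,0.016,-0.038,-0.24,0.5],[0,0,0,0.02,-0.047,-0.3,0.5],[0,0,0,0.025,-0.057,-0.36,0.5],[0,0,0,0.029,-0.066,-0.42,0.5],[0,0,0,0.033,-0.076,-0.483,0.5],[0,0,0,0.033,-0.076,-0.483,0.5]]}}

```text
clock: 16.4
position: [0.5278, -0.2724, 0.2992]
tool_rot: [-2.681, 0.629, 3.114]
force: [-1.1, -0.4, -1.9]
grip_width: 0.0665
finger_force: 36.7
```

Request:
{"fn": "play_rows", "kwargs": {"deltas": [[0,0,0,0.004,-0.008,-0.058,0.5],[0,0,0,0.008,-0.016,-0.116,0.5],[0,0,0,0.012,-0.024,-0.174,0.5],[0,0,0,0.016,-0.032,-0.232,0.5],[0,0,0,0.02,-0.04,-0.29,0.5],[0,0,0,0.023,-0.048,-0.348,0.5],[0,0,0,0.027,-0.056,-0.406,0.5],[0,0,0,0.031,-0.064,-0.465,0.5],[0,0,0,0.031,-0.064,-0.465,0.5]]}}

```text
clock: 17.3
position: [0.5279, -0.2729, 0.2995]
tool_rot: [-2.263, 0.092, -2.273]
force: [-0.1, -0.2, -2.4]
grip_width: 0.0663
finger_force: 36.7
```

Request:
{"fn": "play_rows", "kwargs": {"deltas": [[0,0,0,0.005,-0.006,-0.055,0.5],[0,0,0,0.01,-0.011,-0.11,0.5],[0,0,0,0.014,-0.016,-0.163,0.5],[0,0,0,0.019,-0.022,-0.217,0.5],[0,0,0,0.024,-0.027,-0.272,0.5],[0,0,0,0.029,-0.033,-0.326,0.5],[0,0,0,0.033,-0.038,-0.38,0.5],[0,0,0,0.038,-0.044,-0.435,0.5],[0,0,0,0.038,-0.044,-0.435,0.5]]}}

```text
clock: 18.2
position: [0.5284, -0.273, 0.3]
tool_rot: [-2.345, -0.548, -1.589]
force: [-0.2, -0.4, -2.2]
grip_width: 0.0663
finger_force: 36.7
```

Request:
{"fn": "play_rows", "kwargs": {"deltas": [[0,0,0,0.006,-0.004,-0.053,0.5],[0,0,0,0.012,-0.007,-0.106,0.5],[0,0,0,0.017,-0.011,-0.16,0.5],[0,0,0,0.023,-0.015,-0.213,0.5],[0,0,0,0.029,-0.018,-0.266,0.5],[0,0,0,0.035,-0.022,-0.32,0.5],[0,0,0,0.04,-0.026,-0.373,0.5],[0,0,0,0.046,-0.03,-0.426,0.5],[0,0,0,0.046,-0.03,-0.426,0.5],[0,0,0,0.046,-0.03,-0.426,0.5]]}}

```text
clock: 19.2
position: [0.5287, -0.2721, 0.2999]
tool_rot: [-3.067, -0.916, -0.444]
force: [-0.0, -0.7, -2.3]
grip_width: 0.0659
finger_force: 36.7
```

Run:
```python
from p4 import *
from h import observe
s=observe()
print({k:np.round(s[k],4) for k in("position","tool_rot","clock","force","qpos","grip_width","finger_force")},np.degrees(s["tool_rot"]))
p,R=P_((42,43),35,16,-.10);print(toolmove(p,R));q=run(s["qpos"],p,R,10);show("pre",q)
```

```text
{'position': array([ 0.5287, -0.2721,  0.2999]), 'tool_rot': array([-3.0666, -0.9155, -0.4445]), 'clock': np.float64(19.2), 'force': array([-1.2000e-03, -6.8050e-01, -2.3069e+00]), 'qpos': array([0.0573, 0.0752, 0.3683, 2.3997, 3.4432, 0.2572, 1.2449]), 'grip_width': np.float64(0.0659), 'finger_force': np.float64(36.7285)} [-175.70582605  -52.45557168  -25.46551266]
[-0.3497 -0.3738  0.1006  0.205  -0.1479 -0.2445]
pre q [0.19, 0.35, 0.0, 2.36, 4.27, 0.29, 0.85] p [0.54, -0.067, 0.139] rpy [180.0, -35.0, 16.0] m 0.07
```

Request:
{"fn": "play_rows", "kwargs": {"deltas": [[-0.035,-0.037,0.01,0.02,-0.015,-0.024,0.5],[-0.07,-0.075,0.02,0.041,-0.03,-0.049,0.5],[-0.105,-0.112,0.03,0.062,-0.044,-0.073,0.5],[-0.14,-0.15,0.04,0.082,-0.059,-0.098,0.5],[-0.175,-0.187,0.05,0.102,-0.074,-0.122,0.5],[-0.21,-0.224,0.06,0.123,-0.089,-0.147,0.5],[-0.245,-0.262,0.07,0.143,-0.104,-0.171,0.5],[-0.28,-0.3,0.08,0.164,-0.118,-0.196,0.5],[-0.315,-0.337,0.09,0.185,-0.133,-0.22,0.5],[-0.35,-0.374,0.1,0.205,-0.148,-0.245,0.5]]}}

```text
clock: 20.2
position: [0.5385, -0.066, 0.1374]
tool_rot: [3.14, -0.606, 0.284]
force: [-0.0, -0.1, -1.8]
grip_width: 0.0665
finger_force: 36.7
```

Request:
{"fn": "play_rows", "kwargs": {"deltas": [[0,0,0,0,0,0,0.5],[0,0,0,0,0,0,0.5],[0,0,0,0,0,0,0.5]]}}

```text
clock: 20.5
position: [0.538, -0.0675, 0.1382]
tool_rot: [3.137, -0.607, 0.285]
force: [0.6, -0.3, -2.3]
grip_width: 0.0667
finger_force: 36.7
```

Run:
```python
from p4 import *
from h import *
import pickle
s=observe()
print({k:np.round(s[k],4) for k in("position","tool_rot","clock","force","qpos","grip_width","finger_force")},np.degrees(s["tool_rot"]))
c=get_calibration("wrist");im=grab_frame("wrist")[...,::-1].copy();cv2.imwrite("pics/w6.png",im);pickle.dump((c,s),open("w6.pkl","wb"))
t=grab_frame("top")[...,::-1].copy();cv2.imwrite("pics/t6.png",t);b=grab_frame("scene")[...,::-1].copy();cv2.imwrite("pics/s6.png",b)
R=Ro.from_euler("xyz",s["tool_rot"]);m=lambda x,z:s["position"]+R.apply([x/1000,0,-z/1000])
H=np.array([ROD+[0,0,.0035],ROD+[0,-.022,.0155],ROD+[0,.018,0],ROD+[0,-.018,.0]])
print("hook px",np.round(proj("wrist",H,c)).tolist());print("handle px",np.round(proj("wrist",[m(33,66),m(66,66),m(66,21),m(33,21),m(45.5,44)],c)).tolist())
print("top px hook",np.round(proj("top",H)).tolist(),"scene",np.round(proj("scene",H)).tolist())
C=np.zeros((600,800,3),np.uint8)
u,v=np.int32(proj("wrist",H[1:2],c)[0]);u0=np.clip(u-100,0,312);v0=np.clip(v-100,0,234);print("crop",u0,v0)
C[:450,:600]=cv2.resize(im[v0:v0+150,u0:u0+200],(600,450),interpolation=cv2.INTER_CUBIC)
C[:150,600:]=cv2.resize(im,(200,150));C[150:350,600:]=cv2.resize(t[115:215,190:290],(200,200));C[350:550,600:]=cv2.resize(b[135:235,175:275],(200,200))
cv2.imwrite("pics/w6b.png",C)
```

```text
{'position': array([ 0.538 , -0.0675,  0.1382]), 'tool_rot': array([ 3.1371, -0.6071,  0.2851]), 'clock': np.float64(20.5), 'force': array([ 0.5591, -0.2507, -2.3478]), 'qpos': array([ 0.1969,  0.3473, -0.011 ,  2.3618,  4.2726,  0.2824,  0.8538]), 'grip_width': np.float64(0.0667), 'finger_force': np.float64(36.6905)} [179.74306994 -34.78534298  16.33662599]
hook px [[63.0, 105.0], [90.0, 100.0], [37.0, 101.0], [100.0, 118.0]]
handle px [[252.0, 193.0], [252.0, 110.0], [254.0, 112.0], [254.0, 172.0], [253.0, 156.0]]
top px hook [[233.0, 187.0], [239.0, 186.0], [227.0, 187.0], [238.0, 187.0]] scene [[225.0, 193.0], [230.0, 188.0], [220.0, 195.0], [230.0, 192.0]]
crop 0 0
```

View pics/w6b.png

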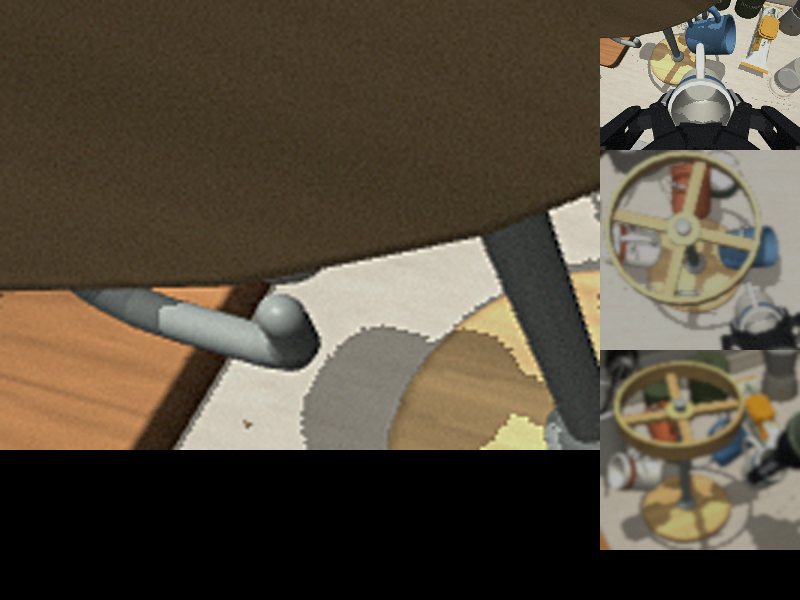

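Run:
```python
from h import *
import pickle
c3=pickle.load(open("w3.pkl","rb"));c6,s=pickle.load(open("w6.pkl","rb"))
for a in((292.5,209),(291.5,208)):
  for b in((94.3,101.),(94.3,103)):
    print(tri([ray("wrist",*a,c3),ray("wrist",*b,c6)]))
print("pred tip",[.5495,.0137,.214])
# handle check in w6: find bright handle top end near predicted
g=cv2.imread("pics/w6.png");g=cv2.cvtColor(g,6);print("col253",g[95:200:3,253].tolist());print("row130",g[130,235:275].tolist())
print("row112",g[118,235:275].tolist())
w=cv2.cvtColor(cv2.imread("pics/w3.png"),6)[198:220,280:302];print(w)
```

```text
(array([0.55116126, 0.01262611, 0.21224393]), [np.float64(0.0007918522275880801), np.float64(0.0007918522275880189)])
(array([0.55081798, 0.01255317, 0.21159537]), [np.float64(0.00112535782815436), np.float64(0.0011253578281543615)])
(array([0.55122496, 0.01394194, 0.21101265]), [np.float64(0.00014511167699476132), np.float64(0.00014511167699468212)])
(array([0.55087941, 0.0138719 , 0.21034969]), [np.float64(0.00048113670127200705), np.float64(0.00048113670127207915)])
pred tip [0.5495, 0.0137, 0.214]
col253 [71, 73, 62, 66, 95, 86, 213, 215, 213, 216, 214, 215, 215, 217, 212, 215, 214, 214, 215, 216, 215, 214, 216, 217, 213, 213, 213, 211, 214, 214, 213, 218, 215, 216, 211]
row130 [40, 40, 37, 42, 43, 48, 50, 39, 43, 13, 147, 195, 211, 218, 216, 212, 216, 213, 217, 214, 211, 215, 213, 209, 217, 215, 214, 216, 219, 220, 203, 178, 105, 41, 42, 44, 47, 48, 51, 49]
row112 [80, 70, 77, 72, 78, 71, 74, 71, 75, 71, 60, 146, 170, 191, 201, 212, 212, 215, 214, 215, 214, 212, 215, 212, 211, 216, 211, 204, 191, 180, 161, 105, 68, 67, 69, 73, 73, 74, 74, 67]
[[132 136 127 131 130 130 138 144 15
[... 1310 characters left out ...]
5 168 183 228 229 229 225 227
  226 222 224 229]
 [225 225 227 228 227 226 228 228 233 236 239 240 234 228 226 223 228 226
  226 225 226 226]
 [227 224 226 227 228 226 227 224 227 228 232 229 229 226 224 225 227 228
  227 226 226 227]
 [223 224 223 227 229 228 230 226 226 228 229 227 227 225 227 224 226 228
  228 228 228 226]
 [225 224 227 227 228 227 227 226 227 228 227 230 228 229 226 222 224 225
  224 228 225 225]
 [225 226 227 226 224 226 227 229 227 227 227 227 230 228 224 225 225 223
  224 227 225 223]
 [223 225 223 226 224 224 227 229 229 230 229 228 229 225 227 225 226 226
  223 224 224 224]
 [222 225 227 225 224 222 225 226 227 230 227 227 226 227 229 227 220 223
  225 227 226 226]]
```

```bash
sed -i 's/^ROD=.*/ROD=np.array([.550,.0355,.1978])/' ik.py
python3 - <<'E'
from p4 import *
from h import observe
s=observe();q=s["qpos"]
for dy in(-.055,0):
    p,R=P_((42,43),35,16,dy);print(dy,toolmove(p,R),p);q=run(q,p,R,10);show("",q)
E
```

```text
-0.055 [ 0.0254 -0.0852  0.0167  0.0004  0.0018  0.0032] [ 0.54063674 -0.02218487  0.13848625]
 q [0.03, 0.34, 0.03, 2.39, 4.03, 0.26, 0.98] p [0.541, -0.022, 0.138] rpy [-180.0, -35.0, 16.0] m 0.04
0 [ 0.051  -0.1908  0.0339  0.0004  0.0018  0.0032] [0.54063674 0.03281513 0.13848625]
 q [-0.21, 0.33, 0.13, 2.41, 3.76, 0.25, 1.1] p [0.541, 0.033, 0.138] rpy [-180.0, -35.0, 16.0] m 0.017
```

Request:
{"fn": "play_rows", "kwargs": {"deltas": [[0.005,-0.017,0.003,0,0.0,0.001,0.5],[0.01,-0.034,0.007,0,0.001,0.002,0.5],[0.015,-0.051,0.01,0,0.001,0.002,0.5],[0.02,-0.068,0.013,0,0.002,0.003,0.5],[0.0254,-0.0852,0.0167,0,0.002,0.003,0.5],[0.0254,-0.0852,0.0167,0,0.002,0.003,0.5],[0.0254,-0.0852,0.0167,0,0.002,0.003,0.5]]}}

```text
clock: 21.35
position: [0.5405, -0.022, 0.1382]
tool_rot: [3.14, -0.611, 0.281]
force: [-0.2, -0.3, -2.8]
grip_width: 0.0665
finger_force: 36.7
```

Run:
```python
from p4 import *
from h import *
import pickle
s=observe();print({k:np.round(s[k],4) for k in("position","tool_rot","clock","force","qpos")})
for dy in(-.055,-.03,0):
    p,R=P_((42,43),35,16,dy);print(dy,toolmove(p,R))
c=get_calibration("wrist");im=grab_frame("wrist")[...,::-1].copy();cv2.imwrite("pics/w7.png",im);pickle.dump((c,s),open("w7.pkl","wb"))
R=Ro.from_euler("xyz",s["tool_rot"]);m=lambda x,z:s["position"]+R.apply([x/1000,0,-z/1000])
print("tip,rodend",np.round(proj("wrist",[ROD+[.0,-.022,.0155],ROD+[0,-.022,0]],c)).tolist(),"handle",np.round(proj("wrist",[m(66,66),m(33,66)],c)).tolist())
g=cv2.cvtColor(im,6);u,v=np.int32(proj("wrist",ROD+[.0,-.022,.0155],c)[0]);print(u-22,v-16);print("\n".join(" ".join(f"{x:3d}" for x in r) for r in g[v-16:v+28:2,u-22:u+26:2]))
```

```text
{'position': array([ 0.5405, -0.022 ,  0.1382]), 'tool_rot': array([ 3.1403, -0.6107,  0.2815]), 'clock': np.float64(21.35), 'force': array([-0.2131, -0.3113, -2.7815]), 'qpos': array([0.0352, 0.337 , 0.0304, 2.3902, 4.0247, 0.2633, 0.9859])}
-0.055 [ 0.0004  0.0005 -0.0003  0.      0.0001  0.0009]
-0.03 [ 0.0118 -0.0476  0.0076  0.      0.0001  0.0009]
0 [ 2.540e-02 -1.052e-01  1.700e-02  0.000e+00  1.000e-04  9.000e-04]
tip,rodend [[182.0, 128.0], [190.0, 146.0]] handle [[252.0, 110.0], [252.0, 193.0]]
159 112
 76  79  78  76  78  78  82  79  79  77  79  82  81  77  79  77  78  75  80  76  81  73  81  77
 77  78  80  83  81  81  80  78  82  76  77  77  79  79  78  75  79  83  78  75  79  78  73  75
 78  79  81  79  81  78  79  84  79  79  82  74  80  80  76  78  80  76  77  76  74  77  75  77
 77  80  78  76  74  79  79  77  81  75  76  79  76  80  81  78  78  83  79  81  79  73  76  84
 73  75  76  77  80  79  80  79  77  77  82  80  80  72  78  78  72  79  82  80  86  78  77  77
 76  76  75  78  78  76  73  76  75  78  73  73  78  76  72  79  76  79  78  82  78  75  79  75
 69  7
[... 829 characters left out ...]
 170 169 164 166 164 162 159
163 176 181 188 188 190 200 173 150  97  79  70  66  58  56  54  71 174 166 164 165 156 161 156
102 126 141 156 158 164 167 163 130 129  84  73  65  66  59  43 163 168 171 172 172 168 165 161
141  96  67  97 110 122 132 138 111  98  92  81  64  60  54  97 163 159 158 160 166 169 173 168
154 161 163 127 109  63  62  70  86  71  65  59  52  94 167 161 159 159 158 158 157 158 157 160
151 158 161 123 130 149 152 150 152 136 130 137 166 154 157 152 158 152 157 155 160 160 149 232
151 151 161 128 138 148 153 150 144 139 147 155 160 158 155 159 156 156 157 157 154 149 149 232
154 152 128 129 145 154 153 153 156 149 152 145 146 147 148 160 160 157 157 154 153 237 233 227
```

Request:
{"fn": "play_rows", "kwargs": {"deltas": [[0.004,-0.01,0.0,0,0,0.001,0.5],[0.006,-0.02,0.002,0,0,0.001,0.5],[0.009,-0.03,0.003,0,0,0.001,0.5],[0.011,-0.04,0.005,0,0,0.001,0.5],[0.013,-0.048,0.006,0,0,0.001,0.5],[0.015,-0.056,0.007,0,0,0.001,0.5],[0.017,-0.064,0.009,0,0,0.001,0.5],[0.019,-0.072,0.01,0,0,0.001,0.5],[0.019,-0.072,0.01,0,0,0.001,0.5]]}}

```text
clock: 22.3
position: [0.5407, 0.0165, 0.1393]
tool_rot: [-3.141, -0.61, 0.28]
force: [0.0, -0.1, -2.4]
grip_width: 0.0667
finger_force: 36.7
```

```bash
sed -i 's/^ROD=.*/ROD=np.array([.550,.0355,.1988])/' ik.py
python3 - <<'E'
from p4 import *
from h import *
import pickle
s=observe();print({k:np.round(s[k],4) for k in("position","tool_rot","clock","force","moment","qpos")})
p,R=P_((42,43),35,16,0);print(toolmove(p,R))
c=get_calibration("wrist");im=grab_frame("wrist")[...,::-1].copy();cv2.imwrite("pics/w8.png",im)
t=proj("wrist",[ROD+[.0,-.022,.0155],ROD+[0,-.022,0],ROD+[0,0,0]],c);print(np.round(t).tolist())
g=cv2.cvtColor(im,6);print("\n".join(" ".join(f"{x:3d}" for x in r) for r in g[110:190:3,200:300:4]))
cv2.imwrite("pics/top8.png",grab_frame("top")[...,::-1])
E
```

```text
{'position': array([0.5407, 0.0165, 0.1393]), 'tool_rot': array([-3.1413, -0.6104,  0.2799]), 'clock': np.float64(22.3), 'force': array([ 0.0377, -0.0959, -2.4189]), 'moment': array([-0.2252,  0.8983, -0.0157]), 'qpos': array([-0.1254,  0.3288,  0.0888,  2.4061,  3.8445,  0.2488,  1.0637])}
[ 0.0075 -0.0315  0.0048 -0.0003  0.0002  0.0003]
[[265.0, 150.0], [264.0, 166.0], [221.0, 154.0]]
 73  76  80  78  79  78  74  78  74  78  72  71  76  75  77  79  74  75  80  78  75  75  73  76  75
 77  71  79  79  78  78  78  80  76  78  78  77  77  78  71  73  76  79  71  74  76  74  73  72  75
 77  70  76  80  77  79  73  77  76  78  81  76  76  75  80  79  77  71  73  77  72  76  74  76  71
 75  80  77  80  81  77  79  76  81  75  77  80  73  81  75  78  83  75  80  77  78  76  80  79  82
 80  82  77  79  80  78  76  78  83  76  76  78  79  76  73  78  81  76  78  77  79  75  78  77  78
 80  83  79  78  81  79  78  79  77  81  79  78  76  81  75  74  79  72  77  73  74  78  74  79  74
 79  81  81  81  83  79  81  83  76  77  77  74  79  78  78  76  80  76  80  73  70  81  78  78  76
 81  78  
[... 1290 characters left out ...]

166 165 172 119  63  75  73  76  84  81  83  78  82  79  78  81  78  82  75  78  78  77  80  78  77
166 166 165 167 162 153 247 215  71  66  80  84  80  81  81  75  80  84  83  77  74  84  78  76  75
232 160 246 160 159 236 230 230 229 242 132 116  91  68  69  72  72  73  74  68  68  70  69  74  86
234 233 234 231 234 233 233 238 126 120 128 131 227 243 243 246 234 115 124 204 198 187 146 149 150
230 233 234 233 234 232 242 113 203 200 210 212 228 240 239 239 230 116 128 201 199 193 192 142 143
230 231 233 233 236 237 187 192 198 205 207 218 228 240 240 240 230 112 212 205 200 194 189 189 144
231 233 233 233 236 169 191 198 203 208 204 212 169 177 243 241 232 144 205 206 197 198 193 188 169
```

Request:
{"fn": "play_rows", "kwargs": {"deltas": [[0.002,-0.008,0.001,0,0,0,0.5],[0.004,-0.016,0.002,0,0,0,0.5],[0.006,-0.024,0.004,0,0,0,0.5],[0.0075,-0.0315,0.005,0,0,0,0.5],[0.0075,-0.0315,0.005,0,0,0,0.5],[0.0075,-0.0315,0.005,0,0,0,0.5]]}}

```text
clock: 23.0
position: [0.5407, 0.0324, 0.1394]
tool_rot: [-3.141, -0.61, 0.28]
force: [0.6, 0.5, -2.5]
grip_width: 0.0662
finger_force: 36.7
```

Run:
```python
from p4 import *
from h import observe
s=observe();print({k:np.round(s[k],4) for k in("position","tool_rot","clock","force","moment","qpos")})
for rod in((47.7,51.2),(53.5,59.4)):
    p,R=P_(rod,35,16,0);print(rod,toolmove(p,R));show("",run(s["qpos"],p,R,10))
# pure vertical drop of 18 and 24 mm
R=Ro.from_euler("xyz",s["tool_rot"])
for d in(.01,.018,.024): print(d,toolmove(s["position"]-[0,0,d],R));show("",run(s["qpos"],s["position"]-[0,0,d],R,10))
```

```text
{'position': array([0.5407, 0.0324, 0.1394]), 'tool_rot': array([-3.1414, -0.6103,  0.2796]), 'clock': np.float64(23.0), 'force': array([ 0.6424,  0.4991, -2.4513]), 'moment': array([-0.2379,  0.9166, -0.0309]), 'qpos': array([-0.1988,  0.3282,  0.1202,  2.411 ,  3.7704,  0.245 ,  1.0944])}
(47.7, 51.2) [-0.0111 -0.0009  0.0164 -0.0002  0.0003  0.0002]
 q [-0.23, 0.36, 0.16, 2.42, 3.73, 0.28, 1.13] p [0.541, 0.033, 0.129] rpy [-180.0, -35.0, 16.0] m 0.009
(53.5, 59.4) [-0.0227 -0.0009  0.0328 -0.0002  0.0003  0.0002]
 q [-0.25, 0.39, 0.18, 2.43, 3.7, 0.32, 1.16] p [0.541, 0.033, 0.119] rpy [180.0, -35.0, 16.0] m 0.002
0.01 [-0.0115  0.      0.0164  0.      0.      0.    ]
 q [-0.23, 0.36, 0.15, 2.42, 3.73, 0.28, 1.13] p [0.541, 0.032, 0.129] rpy [-180.0, -35.0, 16.0] m 0.01
0.018 [-0.0206  0.      0.0295  0.      0.      0.    ]
 q [-0.24, 0.38, 0.18, 2.43, 3.71, 0.31, 1.15] p [0.541, 0.032, 0.121] rpy [-180.0, -35.0, 16.0] m 0.004
0.024 [-0.0275  0.      0.0393  0.      0.      0.    ]
 q [-0.24, 0.4, 0.17, 2.43, 3.68, 0.33, 1.18] p [0.541, 0.032, 0.115] rpy [-180.0, -35.0, 16.0] m 0.0
```

Threaded with no contact force. Now I lower it slowly until the handle takes weight on the rod.

Request:
{"fn": "play_rows", "kwargs": {"deltas": [[-0.004,0,0.006,0,0,0,0.5],[-0.008,0,0.011,0,0,0,0.5],[-0.011,0,0.016,0,0,0,0.5],[-0.014,0,0.02,0,0,0,0.5],[-0.017,0,0.024,0,0,0,0.5],[-0.0195,0,0.028,0,0,0,0.5],[-0.0195,0,0.028,0,0,0,0.5]]}}

```text
clock: 23.7
position: [0.5406, 0.0321, 0.122]
tool_rot: [-3.141, -0.61, 0.279]
force: [0.3, 0.8, -1.6]
grip_width: 0.0667
finger_force: 36.7
```

Run:
```python
from h import observe
import numpy as np
s=observe();print({k:np.round(s[k],4) for k in("position","tool_rot","clock","force","moment","qpos")})
```

```text
{'position': array([0.5406, 0.0321, 0.122 ]), 'tool_rot': array([-3.1413, -0.6098,  0.2791]), 'clock': np.float64(23.7), 'force': array([ 0.2699,  0.7705, -1.5554]), 'moment': array([-0.2798,  0.8942, -0.0024]), 'qpos': array([-0.2254,  0.3773,  0.1552,  2.4249,  3.7003,  0.3057,  1.1637])}
```

Request:
{"fn": "play_rows", "kwargs": {"deltas": [[-0.0023,0,0.0033,0,0,0,0.5],[-0.0023,0,0.0033,0,0,0,0.5]]}}

```text
clock: 23.9
position: [0.5411, 0.0322, 0.1206]
tool_rot: [-3.141, -0.611, 0.279]
force: [-0.3, -0.2, 0.9]
grip_width: 0.0664
finger_force: 36.9
```

Request:
{"fn": "play_rows", "kwargs": {"deltas": [[-0.0023,0,0.0033,0,0,0,0.5],[-0.0023,0,0.0033,0,0,0,0.5]]}}

```text
clock: 24.1
position: [0.5419, 0.0324, 0.1192]
tool_rot: [-3.141, -0.613, 0.279]
force: [-0.5, -0.8, 8.5]
grip_width: 0.0665
finger_force: 37.3
```

Request:
{"fn": "play_rows", "kwargs": {"deltas": [[-0.0017,0,0.0025,0,0,0,0.5],[-0.0017,0,0.0025,0,0,0,0.5]]}}

```text
clock: 24.3
position: [0.5425, 0.0326, 0.1182]
tool_rot: [-3.141, -0.615, 0.279]
force: [0.2, 1.8, 10.8]
grip_width: 0.0664
finger_force: 37.4
```

Request:
{"fn": "play_rows", "kwargs": {"deltas": [[0.0018,0,-0.0026,0,0,0,0.5],[0.0018,0,-0.0026,0,0,0,0.2],[0.0018,0,-0.0026,0,0,0,0.15],[0.0018,0,-0.0026,0,0,0,0.1],[0.0018,0,-0.0026,0,0,0,0.05],[0.0018,0,-0.0026,0,0,0,0],[0.0018,0,-0.0026,0,0,0,0],[0.0018,0,-0.0026,0,0,0,0],[0.0018,0,-0.0026,0,0,0,0],[0.0018,0,-0.0026,0,0,0,0]]}}

```text
clock: 25.3
position: [0.5408, 0.0321, 0.1184]
tool_rot: [-3.141, -0.61, 0.279]
force: [-0.1, -0.2, 0.1]
grip_width: 0.0851
finger_force: 0.0
```

Run:
```python
from p4 import *
from h import observe
s=observe();print({k:np.round(s[k],4) for k in("position","tool_rot","clock","force","moment","qpos","grip_width")})
q=s["qpos"];c=None;p0=s["position"];y=f(16)
for b,dz,l,n in((.008,.03,35.5,8),(.015,.065,36,8),(.02,.085,33,8),(.03,.12,27,10)):
    p=p0+[-b*np.cos(y),-b*np.sin(y),dz];R=Ro.from_euler("xyz",[np.pi,f(-l),y]);print(toolmove(p,R,c).tolist())
    q=run(q,p,R,n);show("",q);pp,RR=fk(q,P);print("   err",round(np.linalg.norm(pp-p)*1000,1),[round(clr(pp,RR.as_euler("xyz"),x)) for x in(body,fop,camb)])
    c=dict(position=p,tool_rot=R.as_euler("xyz"))
```

```text
{'position': array([0.5408, 0.0321, 0.1184]), 'tool_rot': array([-3.1413, -0.6104,  0.279 ]), 'clock': np.float64(25.3), 'force': array([-0.0707, -0.2052,  0.1162]), 'moment': array([-0.1444,  0.5442,  0.073 ]), 'qpos': array([-0.2171,  0.3868,  0.1455,  2.4269,  3.6729,  0.315 ,  1.1919]), 'grip_width': np.float64(0.0851)}
[0.0213, -0.0, -0.0583, -0.0, 0.0044, -0.0001]
 q [-0.16, 0.3, 0.08, 2.43, 3.75, 0.23, 1.12] p [0.533, 0.03, 0.148] rpy [180.0, -35.5, 16.0] m 0.003
   err 0.0 [13, 33, 38]
[0.0293, 0.0, -0.0651, 0.0, 0.0042, -0.0]
 q [-0.17, 0.2, 0.09, 2.42, 4.1, 0.16, 0.77] p [0.526, 0.028, 0.183] rpy [180.0, -36.0, 16.0] m 0.0
   err 0.0 [24, 19, 71]
[0.0154, -0.0, -0.0382, 0.0, -0.025, -0.0]
 q [-0.36, 0.2, 0.28, 2.42, 4.37, 0.16, 0.48] p [0.516, 0.031, 0.178] rpy [179.8, -33.8, 16.0] m 0.0
   err 26.4 [27, 27, 70]
[0.0214, -0.0, -0.0696, 0.0, -0.05, -0.0]
 q [-0.43, 0.26, 0.34, 2.43, 4.37, 0.16, 0.46] p [0.503, 0.034, 0.145] rpy [179.3, -29.7, 16.0] m 0.0
   err 94.4 [29, 49, 44]
```

Request:
{"fn": "play_rows", "kwargs": {"deltas": [[0.003,0,-0.008,0,0.001,0,0],[0.006,0,-0.016,0,0.001,0,0],[0.009,0,-0.025,0,0.002,0,0],[0.012,0,-0.034,0,0.003,0,0],[0.015,0,-0.042,0,0.003,0,0],[0.018,0,-0.05,0,0.004,0,0],[0.021,0,-0.058,0,0.004,0,0],[0.021,0,-0.058,0,0.004,0,0]]}}

```text
clock: 26.1
position: [0.5332, 0.0298, 0.1489]
tool_rot: [-3.141, -0.62, 0.279]
force: [0.3, -0.4, -0.8]
grip_width: 0.0854
finger_force: 0.0
```

Run:
```python
from p4 import *
from h import *
s=observe();print({k:np.round(s[k],4) for k in("position","tool_rot","clock","force","moment","qpos","grip_width")})
c=None;y=f(16);q0=s["qpos"];p0=np.array([.5408,.0321,.1184])
p=p0+[-.015*np.cos(y),-.015*np.sin(y),.065];R=Ro.from_euler("xyz",[np.pi,f(-36),y]);print(toolmove(p,R).tolist());q1=run(q0,p,R,8);show("l2",q1)
for d,l,yy in(([0,-.1,.0],36,16),([0,-.1,.03],36,16),([0,-.1,.03],36,22),([.0,-.12,.05],38,28),([0,-.08,.06],38,10)):
    pp=p+d;R2=Ro.from_euler("xyz",[np.pi,f(-l),f(yy)]);q=run(q1,pp,R2,10);e=fk(q,P);show(str((d,l,yy)),q);print("  err",round(np.linalg.norm(e[0]-pp)*1000,1),[round(clr(e[0],e[1].as_euler("xyz"),x)) for x in(body,fop,camb)])
cv2.imwrite("pics/s9.png",grab_frame("scene")[...,::-1]);cv2.imwrite("pics/t9.png",grab_frame("top")[...,::-1])
```

```text
{'position': array([0.5332, 0.0298, 0.1489]), 'tool_rot': array([-3.1414, -0.6197,  0.2789]), 'clock': np.float64(26.1), 'force': array([ 0.3107, -0.4176, -0.7568]), 'moment': array([-0.1799,  0.6243, -0.0221]), 'qpos': array([-0.143 ,  0.2943,  0.0603,  2.4251,  3.7358,  0.2272,  1.1368]), 'grip_width': np.float64(0.0854)}
[0.0286, -0.0002, -0.0644, 0.0, 0.0041, -0.0001]
l2 q [-0.16, 0.2, 0.09, 2.42, 4.1, 0.16, 0.77] p [0.526, 0.028, 0.183] rpy [180.0, -36.0, 16.0] m 0.0
([0, -0.1, 0.0], 36, 16) q [0.55, 0.27, -0.41, 2.37, 4.41, 0.17, 0.73] p [0.524, -0.067, 0.172] rpy [179.8, -36.3, 16.0] m 0.001
  err 12.2 [51, 48, 82]
([0, -0.1, 0.03], 36, 16) q [0.55, 0.24, -0.42, 2.38, 4.34, 0.16, 0.77] p [0.521, -0.059, 0.18] rpy [179.4, -36.9, 16.0] m 0.004
  err 35.8 [53, 44, 89]
([0, -0.1, 0.03], 36, 22) q [0.7, 0.3, -0.57, 2.37, 4.41, 0.17, 0.84] p [0.519, -0.051, 0.169] rpy [179.0, -37.1, 22.0] m 0.0
  err 49.2 [57, 55, 82]
([0.0, -0.12, 0.05], 38, 28) q [0.92, 0.38, -0.77, 2.38, 4.31, 0.17, 1.1] p [0.517, -0.05, 0.163] rpy [178.0, -39.5, 28.0] m 0.011
  err 83.0 [65, 65, 84]
([0, -0.08, 0.06], 38, 10) q [0.09, 0.12, -0.01, 2.41, 4.41, 0.16, 0.51] p [0.524, -0.046, 0.219] rpy [179.7, -38.7, 10.0] m 0.0
  err 25.5 [63, 27, 114]
```

Request:
{"fn": "play_rows", "kwargs": {"deltas": [[0.004,0,-0.008,0,0.001,0,0],[0.008,0,-0.017,0,0.001,0,0],[0.012,0,-0.026,0,0.002,0,0],[0.016,0,-0.036,0,0.002,0,0],[0.02,0,-0.045,0,0.003,0,0],[0.024,0,-0.055,0,0.004,0,0],[0.0286,0,-0.064,0,0.004,0,0],[0.0286,0,-0.064,0,0.004,0,0],[0.0286,0,-0.064,0,0.004,0,0]]}}

```text
clock: 27.1
position: [0.5265, 0.0282, 0.1828]
tool_rot: [3.142, -0.628, 0.28]
force: [-0.4, 0.2, -0.0]
grip_width: 0.0852
finger_force: 0.0
```

Run:
```python
from p4 import *
from h import *
import pickle
s=observe();print({k:np.round(s[k],4) for k in("position","tool_rot","clock","force","moment","qpos","grip_width")})
q=s["qpos"];p0,R0=s["position"],Ro.from_euler("xyz",s["tool_rot"])
for b,dz,l,yy in((0,.04,40,16),(0,.05,44,10),(-.01,.06,46,5),(0,.06,42,0),(0,.06,44,-5)):
    p=p0+[-b,0,dz];R=Ro.from_euler("xyz",[np.pi,f(-l),f(yy)]);qq=run(q,p,R,12);e=fk(qq,P);show(str((b,dz,l,yy)),qq);print("  err",round(np.linalg.norm(e[0]-p)*1000,1),[round(clr(e[0],e[1].as_euler("xyz"),x)) for x in(body,fop,camb)])
b=[grab_frame("scene").astype(int)]+[cv2.imread("pics/s6.png")[...,::-1].astype(int)]
cv2.imwrite("pics/s10.png",b[0][...,::-1]);c=get_calibration("wrist");im=grab_frame("wrist");cv2.imwrite("pics/w10.png",im[...,::-1]);pickle.dump(c,open("w10.pkl","wb"))
cv2.imwrite("pics/t10.png",grab_frame("top")[...,::-1])
# predicted hung mug in wrist view
def hm(x,z,lean=60): 
    a=f(lean);dx,dz=(x-55)/1000,(z-60)/1000;return ROD+[0,0,.0035]+np.array([dx*np.cos(a)-dz*np.sin(a),0,dx*np.sin(a)+dz*np.cos(a)])
print("mouth c, top, bot, rod",np.round(proj("wrist",[hm(0,82),hm(33,82),hm(-33,82),ROD],c)).tolist())
sc=np.round(proj("scene",[hm(0,82),hm(33,82),hm(-33,82),hm(0,0)])).tolist();print("scene",sc)
g=cv2.cvtColor(im,cv2.COLOR_RGB2GRAY);print("\n".join("".join(" .:-=+*#%@"[min(9,x//26)] for x in r) for r in g[90:384:7,60:460:4]))
```

```text
{'position': array([0.5265, 0.0282, 0.1828]), 'tool_rot': array([ 3.1415, -0.6277,  0.2798]), 'clock': np.float64(27.1), 'force': array([-0.4233,  0.1726, -0.0295]), 'moment': array([-0.1395,  0.5495,  0.0355]), 'qpos': array([-0.1824,  0.2007,  0.1078,  2.4155,  4.1166,  0.1646,  0.7547]), 'grip_width': np.float64(0.0852)}
(0, 0.04, 40, 16) q [-0.15, 0.11, 0.08, 2.43, 4.17, 0.16, 0.7] p [0.526, 0.028, 0.223] rpy [180.0, -40.0, 16.0] m 0.003
  err 0.0 [55, 12, 106]
(0, 0.05, 44, 10) q [0.57, 0.14, -0.76, 2.43, 2.69, 0.17, 2.08] p [0.534, 0.027, 0.237] rpy [-179.9, -43.7, 10.1] m 0.0
  err 8.8 [64, 11, 115]
(-0.01, 0.06, 46, 5) q [0.43, 0.13, -0.68, 2.43, 2.39, 0.23, 2.26] p [0.547, 0.027, 0.246] rpy [180.0, -45.2, 5.7] m 0.005
  err 10.7 [62, 3, 117]
(0, 0.06, 42, 0) q [-1.34, 0.26, 1.27, 2.42, 4.11, 0.16, 0.39] p [0.552, 0.028, 0.243] rpy [-179.9, -41.6, 0.0] m 0.002
  err 25.4 [57, 0, 113]
(0, 0.06, 44, -5) q [-1.38, 0.33, 1.28, 2.43, 3.78, 0.16, 0.57] p [0.56, 0.03, 0.243] rpy [-180.0, -43.6, -5.0] m 0.001
  err 33.5 [51, 0, 110]
mouth c, top, bot, rod [[235.0, 249.0], [240.0, 216
[... 3767 characters left out ...]
. ...  .....     .... .......... .....   .......  ..... .......... =.........
..  ::::.#.............     .........     ........ .........    .........  ..............##%###=   .
.  :::::#-:  .......     ..... ... ....  .... .............  .. .... ....   .. . ....... #######+   
  :::::#::##.......    ...  ........ . . ..... ........... ........ .. ......  . ...... #########+  
 :::::*-:.##-... ........  .. ....... ..    ............................... . ....  ...#%#########% 
:::::.+::#### . .. .. .... .. .... .....   ... ..................... ............ ...  ############%[ WARN:0@3.410] global loadsave.cpp:1063 imwrite_ Unsupported depth image for selected encoder is fallbacked to CV_8U.
```

Run:
```python
from h import *
s=observe();print(toolmove(s["position"]+[0,0,.02],[np.pi,np.radians(-38),np.radians(16)]))
```

```text
[ 0.0235 -0.     -0.0324 -0.0001  0.0174 -0.0001]
```

Request:
{"fn": "play_rows", "kwargs": {"deltas": [[0.006,0,-0.008,0,0.004,0,0],[0.012,0,-0.016,0,0.009,0,0],[0.018,0,-0.024,0,0.013,0,0],[0.0235,0,-0.032,0,0.017,0,0],[0.0235,0,-0.032,0,0.017,0,0],[0.0235,0,-0.032,0,0.017,0,0],[0.0235,0,-0.032,0,0.017,0,0],[0.0235,0,-0.032,0,0.017,0,0],[0.0235,0,-0.032,0,0.017,0,0],[0.0235,0,-0.032,0,0.017,0,0]]}}

```text
clock: 28.25
position: [0.5265, 0.0281, 0.2023]
tool_rot: [-3.141, -0.662, 0.279]
force: [0.8, 0.1, -0.0]
grip_width: 0.0853
finger_force: 0.0
```

Request:
{"fn": "play_rows", "kwargs": {"deltas": [[0,0,0,0,0,0,0],[0,0,0,0,0,0,0],[0,0,0,0,0,0,0],[0,0,0,0,0,0,0],[0,0,0,0,0,0,0],[0,0,0,0,0,0,0],[0,0,0,0,0,0,0],[0,0,0,0,0,0,0],[0,0,0,0,0,0,0],[0,0,0,0,0,0,0]]}}

```text
clock: 29.25
position: [0.5265, 0.028, 0.2024]
tool_rot: [-3.141, -0.663, 0.279]
force: [-0.5, -0.1, -0.7]
grip_width: 0.0854
finger_force: 0.0
```

Request:
{"fn": "play_rows", "kwargs": {"deltas": [[0,0,0,0,0,0,0],[0,0,0,0,0,0,0],[0,0,0,0,0,0,0],[0,0,0,0,0,0,0],[0,0,0,0,0,0,0],[0,0,0,0,0,0,0],[0,0,0,0,0,0,0],[0,0,0,0,0,0,0],[0,0,0,0,0,0,0],[0,0,0,0,0,0,0]]}}

```text
clock: 30.25
position: [0.5265, 0.0281, 0.2024]
tool_rot: [-3.141, -0.663, 0.279]
force: [-0.4, -0.2, 0.6]
grip_width: 0.0853
finger_force: 0.0
```

Run:
```python
from h import *
s=observe();print({k:np.round(s[k],4) for k in("position","clock","force","moment")})
w1=grab_frame("wrist").astype(int);t=grab_frame("top");cv2.imwrite("pics/t11.png",t[...,::-1]);
for _ in range(6): w2=grab_frame("wrist").astype(int);
d=abs(w2-w1).max(2);print("moving px",(d[90:330]>60).sum())
cv2.imwrite("pics/w11.png",w2.astype(np.uint8)[...,::-1])
# wheel rotation since turning: rotate t6 about hub to best match t11 (wheel region)
a=cv2.imread("pics/t6.png");b=t[...,::-1];c=(231.4,153.3);M=np.zeros(a.shape[:2],np.uint8);cv2.circle(M,(231,153),34,1,-1);cv2.circle(M,(231,153),9,0,-1)
g=lambda i:cv2.cvtColor(i,6).astype(float)
r=[]
for an in np.arange(-8,8.5,1):
    q=cv2.warpAffine(a,cv2.getRotationMatrix2D(c,an,1),(512,384));y=M.copy();y[175:]=0;r.append((round(abs(g(q)-g(b))[y>0].mean(),1),an))
print(sorted(r)[:3])
# bystanders
x=abs(g(cv2.imread("pics/top0.png"))-g(b));print("jam",x[205:230,150:185].mean(),"spice",x[165:195,365:395].mean())
```

```text
{'position': array([0.5265, 0.0281, 0.2024]), 'clock': np.float64(30.25), 'force': array([-0.414 , -0.1902,  0.6451]), 'moment': array([-0.1747,  0.6646, -0.0224])}
moving px 336
[(np.float64(1.9), np.float64(0.0)), (np.float64(4.7), np.float64(-1.0)), (np.float64(4.8), np.float64(1.0))]
jam 5.8342857142857145 spice 5.733333333333333
```

Request:
{"fn": "play_rows", "kwargs": {"deltas": [[0,0,0,0,0,0,0],[0,0,0,0,0,0,0],[0,0,0,0,0,0,0],[0,0,0,0,0,0,0],[0,0,0,0,0,0,0],[0,0,0,0,0,0,0],[0,0,0,0,0,0,0],[0,0,0,0,0,0,0],[0,0,0,0,0,0,0],[0,0,0,0,0,0,0]]}}

```text
clock: 31.65
position: [0.5265, 0.0281, 0.2024]
tool_rot: [-3.141, -0.663, 0.279]
force: [1.0, 0.3, 0.5]
grip_width: 0.0855
finger_force: 0.0
```

Request:
{"fn": "play_rows", "kwargs": {"deltas": [[0,0,0,0,0,0,0],[0,0,0,0,0,0,0],[0,0,0,0,0,0,0],[0,0,0,0,0,0,0],[0,0,0,0,0,0,0],[0,0,0,0,0,0,0],[0,0,0,0,0,0,0],[0,0,0,0,0,0,0],[0,0,0,0,0,0,0],[0,0,0,0,0,0,0]]}}

```text
clock: 32.65
position: [0.5265, 0.0281, 0.2024]
tool_rot: [-3.141, -0.663, 0.279]
force: [0.2, 0.2, -0.3]
grip_width: 0.0851
finger_force: 0.0
```

Request:
{"fn": "play_rows", "kwargs": {"deltas": [[0,0,0,0,0,0,0],[0,0,0,0,0,0,0],[0,0,0,0,0,0,0],[0,0,0,0,0,0,0],[0,0,0,0,0,0,0],[0,0,0,0,0,0,0],[0,0,0,0,0,0,0],[0,0,0,0,0,0,0],[0,0,0,0,0,0,0],[0,0,0,0,0,0,0]]}}

```text
clock: 33.65
position: [0.5265, 0.0281, 0.2024]
tool_rot: [-3.141, -0.663, 0.279]
force: [-0.2, -0.5, 0.4]
grip_width: 0.0851
finger_force: 0.0
```

Run:
```python
from h import *
w1=grab_frame("wrist").astype(int)
for _ in range(6): w2=grab_frame("wrist").astype(int);
print("moving px",(abs(w2-w1).max(2)[90:330]>60).sum())
g=cv2.cvtColor(w2.astype(np.uint8),cv2.COLOR_RGB2GRAY);print("\n".join("".join(" .:-=+*#%@"[min(9,x//26)] for x in r) for r in g[170:330:7,140:370:4]))
if (abs(w2-w1).max(2)[90:330]>60).sum()<2500: print(job_done())
```

```text
moving px 6
+++-.%%%%#%+:::::::::::::::::::::--=-+****+****-++=:--=:-:
++=.=%%%%%#%++-::::::::::::::-::::::::::::::::::::::::::::
+*.-%%%%%%%%++++=+=:::::::::::::::::::::::::::::::::::::::
*. %%%%%%%%%%%@++++=+#@:::::::::::::-:::::::::::::::::::::
..%%%%%%%%%%%%%%%++#+#+++***%@*:::::::::::::::::::::-++++=
.#%%%%%%%%%%%%%%%+=++#++**%%#%%+%@++=*+#%=====+==+++++++++
%%%%%%%#%%%%%%%%%*+%*++*:==++%#=+===-#+%%%%*++++++++++++++
%%%%%%%%%%%%%%%%%%+%=+:::::==*+%*-===-:%%%%%%++=+==+++++++
%%%%%%%%%%%%%%%%%%=+-==*@*********+%%%-:%%%%%#==++=+++++++
%%%%**#*%%%%%%%%%%%+-%%%%%%#++***+++*++=%%##=%%%%%++-===++
%%%++-  %%%%%%%%%%%**%%#++*******+++==++=*-%%%%%%%%=. +++=
.+++    .%%%%%%%%%%+##=+++********+++=-+#%%%%%%%#%%     ++
+++.     %%%%%%%%%%##-=+++***@%%**@%%#+:#%###%%%%=+     .+
+.       %%%%%%%%%%%#-*#%%%%%%%%%%%%%#+#%%%%%%++==%    .  
         %%%%%%%%%%%#%*#%%%%%%%%%%%%%##%%+=+++=%%%%       
.       %%%%%%%%%%%%#%#%%%%%%%%%%%%%=++++=%%%%%%%%%=      
.      *%%%%%%%%#%%%%%%%%%++====++++++%%%%%%%%%%%%#%=     
. .   *%%%%%%#%%%%%####==%=+++++++++=%%#%==%%%%%%%%%%:   .
.... =%%%%%%%%%%%%%%%%++=##%%%%%%%%%%%%%%+++%%%%%%%%%%. ..
.....-%%%%%%%%%%%%%%%%++=####%#%%%%%%%%%%=+=#%%%%%%%%%....
...... %%%%%%%%%#%%+%++++%%%%%%#%%%%%%%%%+++=%+%%%##% ....
........#%%%%%%%:.......... *%%=  .........:++++=%%=. ....
.... .... %%%.   ............ .... .... ...   -+%% .... ..
the job is handed in; nothing more can be done
None
```

The carousel is turned so the bare hook is at the front, about 2° off by my camera measurement, and the mug hangs there by its handle, let go and still; the job was handed in at about 34 s with the gripper clear and the jam and spice jars not approached.

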